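Turn the drained jar rack over, then cap the sample jars and rack them

TASK

First turn the blue jar rack over: it was left to drain with its pockets down on the low steel shelf and is too wide to pick up flat, so slide it out over the shelf's edge, get hold of it there, and lay it back on the shelf with the pockets up and no part of it hanging over; don't let it drop. Then take every amber jar in turn: stand it in the nest of the lever capper, pull the lever down until the cap is fully home, ease the lever slowly all the way back up rather than letting it fly back, and stand the capped jar upright in a pocket of the rack. Press the caps on only with the capper, and leave the gas cylinder, the beaker and the wrench where they are.

Things in the scene. Friction and masses are not known exactly. Their poses are not given: they have to be found in the camera images.
- shelf: Low steel draining shelf, fixed: a flat board 270 mm (its x) by 200 mm (its y), 16 mm thick, top 130 mm above the bench, on four thin legs (at x = +-110, y = +-88 mm), open underneath. Origin: bench level under its middle, z up. Its -x edge, the front, faces the middle of the bench (the robot's right), with free room beside it.
- rack: Blue slab 180 (its x) by 140 (y) by 22 mm, 0.3 to 0.5 kg, loose. One face is smooth, the other has six square pockets, 50 wide, 10 deep, at x = -56, 0, +56, y = -35, +35 mm. Origin: middle of the pocketed face; z points to the smooth face. Starts pockets down, z up, flat on the shelf, -x edge 20 to 55 mm behind the shelf's front; turned over, z is down and the origin 22 mm above the shelf top.
- jar1: First amber glass sample jar, 40 mm diameter (glass body 40 mm tall), with a white 36 mm diameter snap cap on its neck; 55 mm tall with the cap proud, 50 mm when it is home; about 100 g. It may be absent (None). Starts standing upright on the bench. Origin: centre of its underside, z up out of the cap.
- jar2: Second amber glass sample jar, 40 mm diameter (glass body 40 mm tall), with a white 36 mm diameter snap cap on its neck; 55 mm tall with the cap proud, 50 mm when it is home; about 100 g. It may be absent (None). Starts standing upright on the bench. Origin: centre of its underside, z up out of the cap.
- jar3: Third amber glass sample jar, 40 mm diameter (glass body 40 mm tall), with a white 36 mm diameter snap cap on its neck; 55 mm tall with the cap proud, 50 mm when it is home; about 100 g. It may be absent (None). Starts standing upright on the bench. Origin: centre of its underside, z up out of the cap.
- cap1 (a joint): How far the cap of jar1 is pressed on: about 0 to 0.001 m at the start (5 to 4 mm proud), 0.005 m fully home. It is a tight snap fit: it moves only under about 24 N, and stays where it is pressed to. Absent (None) with its jar.
- cap2 (a joint): How far the cap of jar2 is pressed on: about 0 to 0.001 m at the start (5 to 4 mm proud), 0.005 m fully home. It is a tight snap fit: it moves only under about 24 N, and stays where it is pressed to. Absent (None) with its jar.
- cap3 (a joint): How far the cap of jar3 is pressed on: about 0 to 0.001 m at the start (5 to 4 mm proud), 0.005 m fully home. It is a tight snap fit: it moves only under about 24 N, and stays where it is pressed to. Absent (None) with its jar.
- capper: Lever jar capper, fixed: a grey base plate 14 mm thick and 120 mm wide (x from -60 to +150 mm of its frame) carrying the nest, and behind the nest (+x) two upright cheeks that hold the red lever. Origin: bench level under the nest; -x is the front, facing the robot, z up.
- nest (a point): Centre of the nest's floor, 14 mm above the bench: an aluminium ring 62 mm across and 4 mm high round a 48 mm wide seat in which a jar stands.
- lever_pivot (a point): Hinge of the lever: 88 mm behind the nest (along the capper's +x) and 86 mm above the bench; the hinge axis lies along the capper's y.
- lever (a joint): Lever angle: 0 at rest, straight up; grows as the knob is pulled to the capper's front (-x) and down; 1.57 level, stop 1.62. A white pad on it, 88 mm from the hinge, meets a proud cap in the nest near 1.51 and has it home at 1.57. A spring drives it back up with 2 to 5 N at the knob; pressing a cap takes about 10 N more there. Let go, it flies up.
- knob (a point): Centre of the black ball knob (32 mm diameter) at the end of the lever, on a 12 mm rod, 220 mm from the hinge: straight above it at rest (306 mm above the bench), straight in front of it and 86 mm above the bench when level.
- test_gas: Small grey gas cylinder with a green band, 74 mm diameter, 206 mm tall, standing loose; bystander. Origin: centre of its underside.
- beaker: Clear beaker, 68 mm diameter, 80 mm tall, standing loose; bystander. Origin: centre of its underside.
- wrench: Steel wrench 170 mm long lying on the bench; bystander. Origin: its middle underside; x runs along it.
There are look-alikes about, which are no part of the job. What is shaped like the jar1 but green is not meant.

How it is judged:
By the outcome, as a careful person would: the job done as asked, in the order asked, and still so for the second after the job is handed in, with the robot touching nothing.
Of jar1, jar2, jar3 only 2 to 3 are there at a start; the rules pass over those that are not, and their reading is None.
At some moment in a run one of jar1, jar2, jar3 may be knocked a few centimetres aside while the robot is not near it.
It also fails if it takes over 210 s, if anything falls off the work surface, if the arm or the gripper's body presses on something with over 40 N, if the wrist force passes 120 N, or if a joint passes its speed limit or range.

ROBOT

A 7-joint arm with a two-finger parallel gripper is mounted at the origin on the work surface. World frame = base frame: x ahead of the robot, y to its left, z up, the work surface at z = 0. Lengths are in mm, angles in degrees, forces in N, time in s.
With the tool pointing down it reaches from about 400 to 875 mm from the base axis. Payload 6.5 kg.
Tool frame: the origin (TCP) lies between the finger pads; the fingertips stand 8 mm ahead of it and the grasp point (between the pads) lies 11 mm behind it; z points along the fingers, y is the direction in which the jaws open and shut (so a half turn about z gives the same grasp; the last joint's range is limited). The gripper opens to 88 mm and grips with 3 to 60 N. Pads are 18 mm wide; open, the fingers measure 123 mm over their backs; the gripper's body (75 mm by 187 mm) begins 45 mm behind the grasp point.
Start: joints at [66.165, 30.733, -0.252, 88.115, 0.149, 61.152, -4.079], TCP at [222.757, -610.63, 246.716] pointing down, gripper open.
Joint ranges: [-154.64, 154.64], [-21.42, 123.67], [-72.66, 72.17], [13.99, 137.28], [-74.86, 254.86], [10.95, 109.41], [-158.01, 158.01]. Speed limits (degrees/s): [136.94, 136.94, 180, 180, 180, 180, 180].

INTERFACE

Orientations are given as [roll, pitch, yaw] about the fixed x, y, z axes, in that order (R = Rz(yaw) Ry(pitch) Rx(roll)).
In Python, from plant import telemetry, camera, camera_params, ctrl, look_for, place_of gives the robot as it stands. The module is installed in compiled form; this text tells all that it offers.
- The arm moves only by the tool drive_tool, never from a script. Its argument "steps" is a list of rows, each a list of 7 numbers: the shift along the tool's x, y, z in cm, then the turn, a rotation vector about the tool's x, y, z in degrees, then the opening, from 0 (shut) to 1 (fully open). In form: [[x, y, z, ax, ay, az, gripper], ...]. A call has 1 to 10 rows; each row shifts and turns the pose as measured when the row begins, along the tool's axes as they then stand; what a row does not reach is not made up. A row lasts 1/10 s, in which the tool goes at most 50 mm and 8.59 degrees, less where a joint would pass 70% of its speed; a pose out of reach is approached as far as the arm can. A call with a gripper value outside its range is refused whole. The fingers move at their own pace and stop on an object; "grip_force" is the grip in N (left out, the last holds). Time passes only in rows, so rows that do not move let the fingers close. It gives the time, the measured TCP pose, the force and the opening at its end, in the units of the state.
- telemetry.get_obs(): the state, without advancing time (a new reading comes with each control period).
- camera(name): name is "side" or "top"; returns (picture, depth): 400x640x3 uint8, red, green, blue; 400x640 float32, mm along the optical axis (not along the pixel's ray), 0 where there is no reading.
- camera_params(name): a dict with "intrinsics" (3x3 intrinsics, pixels), "R" (3x3) and "t" (3): a world point X has camera coordinates R X + t. Camera axes: x right, y down, z forward; pixel columns grow to the right and rows downward; lengths in mm; the calibration is good to about 2 mm. A picture is of the moment at which its call begins. camera_params takes no time and is no camera call.
- ctrl.close_job(): hands the job in, once; it reports no verdict.
Trained networks look in the newest picture that a camera, given by its name, has taken for a name from the list of things; names that differ only in an ending like _2 or _b are one class to them, and where a whole thing is asked for, a point or a joint stands for the part that bears it (a point fixed in the world has none). Each returns a list of dicts, best first, with "conf" (0 to 1); they miss things now and then, are a little off and sometimes report something else, mostly with a low value. They report only what shows in the picture. A call takes as long as a camera call. They do not tell look-alikes from the thing itself.
- look_for(label, camera): "rect" ([centre column, centre row, width, height] in pixels, round what is visible of it).
- place_of(label, camera): "pixel" ([row, column] in pixels: a listed point, or the origin of a listed thing).
The state is a dict: "clock": time; "joints": joint angles; "qd": joint speeds; "effort": joint torques, N m; "eef_pos": TCP position; "tcp_rot": TCP orientation; "ft_force": force on the tool from outside, world axes, zero at the start; "torque": the same for the moment, N m; "opening": opening from 0.0 (shut) to 1.0 (fully open).
Only numpy, scipy, OpenCV 4.12 (cv2) and the standard library are available. Lean on these libraries where they do the work, as an engineer would, in place of code of your own. Each camera call takes 0.05 s, during which the arm holds its last target. There are 200 camera calls.

## Working session

There is one attempt and no reset: what is moved stays moved. The work goes in short steps, Python scripts to look and compute and a tool call to move; the robot and the scene stay as the last step left them, time stands still between calls to the robot, and variables do not carry over. Pictures are saved under pics/ and viewed, about 12 in all and at most 16, crops included, and the job is handed in when it is done.

Besides the shell and the picture viewer there is one more tool, called after "Call:" in YAML: its name, and indented under it one key for each argument. drive_tool: Moves the arm, as the interface text tells. Its arguments: {"type":"object","properties":{"steps":{"type":"array","items":{"type":"array","items":{"type":"number"}}},"grip_force":{"type":"number"}},"required":["steps"]}

```bash
mkdir -p pics; cat > h.py <<'E'
import numpy as np, cv2
from plant import telemetry, camera, camera_params, ctrl, look_for, place_of
from scipy.spatial.transform import Rotation as Ro
def snap(n,f=None):
    im,d=camera(n)
    if f: cv2.imwrite('pics/'+f,im[:,:,::-1])
    return im,d
def ray(n,r,c):
    P=camera_params(n);K=np.array(P['intrinsics']);R=np.array(P['R']);t=np.array(P['t'])
    d=R.T@np.linalg.solve(K,[c,r,1.]);return -R.T@t,d
def onz(n,r,c,z):
    o,d=ray(n,r,c);return o+d*(z-o[2])/d[2]
def cloud(n,dep):
    P=camera_params(n);K=np.array(P['intrinsics']);R=np.array(P['R']);t=np.array(P['t'])
    v,u=np.mgrid[:400,:640];p=np.stack([u,v,np.ones_like(u)],-1)@np.linalg.inv(K).T*dep[...,None]
    X=(p-t)@R;X[dep<=0]=np.nan;return X
def proj(n,X):
    P=camera_params(n);p=np.array(P['intrinsics'])@(np.array(P['R'])@np.array(X,float)+np.array(P['t']));return p[:2]/p[2]
def st():
    o=telemetry.get_obs();print({k:np.round(o[k],2).tolist() for k in ('clock','eef_pos','tcp_rot','joints','ft_force','opening')})
    return o
E
python3 - <<'E'
from h import *
o=st()
for n in('top','side'):
    im,d=snap(n,n+'0.png');P=camera_params(n);print(n,np.round(ray(n,200,320),2))
    for l in ('shelf','rack','jar1','capper','nest','knob','lever_pivot','test_gas','beaker','wrench'):
        for q in place_of(l,n)[:4]:
            r,c=q['pixel'];z={'shelf':0,'rack':130,'nest':14,'knob':306,'lever_pivot':86}.get(l,0)
            print(l,round(q['conf'],2),np.round([r,c]),np.round(onz(n,r,c,z)))
E
```

```text
{'clock': 0.0, 'eef_pos': [222.55, -610.08, 245.85], 'tcp_rot': [-179.9, 0.01, 20.05], 'joints': [66.16, 30.78, -0.25, 88.17, 0.15, 61.15, -4.08], 'ft_force': [-0.11, 0.01, -0.62], 'opening': 1.0}
top [[ 3.30650e+02 -7.84000e+00  1.78853e+03]
 [ 1.90000e-01 -3.00000e-02 -9.80000e-01]]
rack 0.73 [233. 243.] [529. 227. 130.]
jar1 0.66 [214. 301.] [624.  16.   0.]
jar1 0.66 [194. 331.] [ 710. -104.    0.]
jar1 0.64 [236. 317.] [538. -49.   0.]
jar1 0.58 [197. 314.] [695. -36.   0.]
capper 0.56 [248. 377.] [ 491. -287.    0.]
nest 0.86 [248. 378.] [ 490. -288.   14.]
knob 0.54 [219. 404.] [ 562. -332.  306.]
lever_pivot 0.85 [228. 389.] [ 561. -320.   86.]
lever_pivot 0.38 [217. 404.] [ 605. -381.   86.]
test_gas 0.58 [223. 183.] [585. 486.   0.]
beaker 0.76 [178. 267.] [773. 154.   0.]
wrench 0.29 [218. 324.] [611. -75.   0.]
side [[ 9.56260e+02  1.18668e+03  1.39032e+03]
 [-2.10000e-01 -7.00000e-01 -6.80000e-01]]
shelf 0.73 [295. 362.] [532. 234.   0.]
shelf 0.43 [189. 327.] [ 487. -306.    0.]
rack 0.72 [267. 367.] [520. 227. 130.]
jar1 0.67 [251. 321.] [607.   7.   0.]
jar1 0.67 [246. 291.] [704. -44.   0.]
jar1 0.59 [234. 329.] [553. -59.   0.]
jar1 0.58 [224. 277.] [ 725. -171.    0.]
capper 0.75 [192. 328.] [ 486. -285.    0.]
capper 0.69 [267. 365.] [480. 124.  -0.]
capper 0.65 [290. 285.] [772. 139.   0.]
nest 0.92 [187. 331.] [ 470. -296.   14.]
knob 0.66 [129. 301.] [ 580. -319.  306.]
lever_pivot 0.85 [172. 307.] [ 561. -329.   86.]
test_gas 0.82 [367. 376.] [585. 491.   0.]
test_gas 0.73 [235. 307.] [633. -83.   0.]
beaker 0.7 [290. 281.] [784. 138.   0.]
wrench 0.74 [232. 330.] [546. -69.   0.]
wrench 0.47 [156. 312.] [ 482. -533.    0.]
```

```bash
python3 - <<'E'
import cv2
a=cv2.imread('pics/top0.png')[120:320,130:450];cv2.imwrite('pics/a.png',cv2.resize(a,(800,500),interpolation=2))
a=cv2.imread('pics/side0.png')[90:390,200:480];cv2.imwrite('pics/b.png',cv2.resize(a,(560,600),interpolation=2))
E
```

```text
(no output)
```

View pics/a.png

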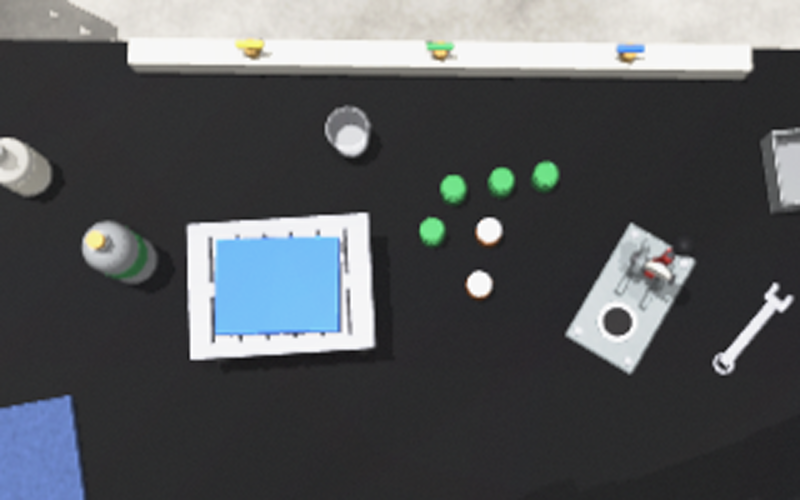

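View pics/b.png

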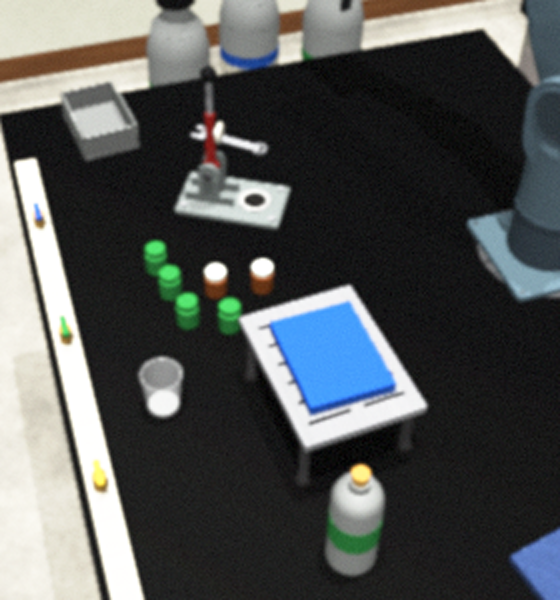

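```bash
cat >> h.py <<'E'
def rect(n,im,X,mask,mm=1):
    P=X[mask][:,:2].astype(np.float32);r=cv2.minAreaRect(P);return np.round(r[0],1),np.round(r[1],1),round(r[2],1),np.round(cv2.boxPoints(r)).tolist()
def tops(im,X):
    "white caps: list of (x,y,z)"
    i=im.astype(int);m=(i.min(2)>170)&(X[...,2]>40)&(X[...,2]<95)&(X[...,0]<830)
    n,l,s,c=cv2.connectedComponentsWithStats(m.astype(np.uint8))
    return [(np.round(np.nanmedian(X[l==k],0),1).tolist(),np.round((X[l==k].min(0)+X[l==k].max(0))/2,1)[:2].tolist(),int(s[k,4]),np.round(c[k]).tolist()) for k in range(1,n) if s[k,4]>15]
E
python3 - <<'E'
from h import *
for n in('top','side'):
    im,d=snap(n);X=cloud(n,d);i=im.astype(int);b=(i[...,2]>i[...,0]+60)
    z=X[...,2];reg=(X[...,0]>380)&(X[...,0]<680)&(X[...,1]>50)&(X[...,1]<420)
    ms=reg&(z>118)&(z<141);mr=reg&b&(z>143)&(z<165)
    for m in(ms,mr):
        m=cv2.morphologyEx(m.astype(np.uint8),cv2.MORPH_OPEN,np.ones((3,3)))>0
        print(n,rect(n,im,X,m),np.median(z[m]))
    print(tops(im,X))
    # capper base
    m=(z>8)&(z<20)&(X[...,0]>380)&(X[...,0]<650)&(X[...,1]<-200)&(X[...,1]>-430)&(i.min(2)>90)
    m=cv2.morphologyEx(m.astype(np.uint8),cv2.MORPH_OPEN,np.ones((3,3)))>0
    print('base',rect(n,im,X,m),np.median(z[m]))
    m=(z>270)&(X[...,0]>450)&(X[...,0]<700)&(X[...,1]<-200)&(X[...,1]>-430)
    print('knob',np.nanmedian(X[m],0),m.sum())
E
```

```text
top (array([529.8, 233.7]), array([200.5, 270.8]), 4.5, [[419.0, 361.0], [440.0, 91.0], [640.0, 107.0], [619.0, 377.0]]) 129.04252694564224
top (array([527.7, 234.3]), array([139. , 178.4]), 2.7, [[454.0, 320.0], [462.0, 142.0], [601.0, 148.0], [593.0, 327.0]]) 151.15788656302462
[([754.8, 134.8, 69.3], [760.4, 137.5], 32, [271.0, 178.0]), ([729.6, -531.3, 59.9], [730.7, -532.1], 25, [441.0, 187.0]), ([679.8, -580.4, 58.5], [680.4, -581.8], 22, [454.0, 200.0]), ([629.2, -78.5, 52.5], [629.2, -78.7], 73, [325.0, 211.0]), ([543.8, -63.4, 54.3], [545.5, -63.4], 69, [321.0, 233.0])]
base (array([ 529.4, -304. ]), array([117.9, 205.5]), 59.3, [[411.0, -302.0], [588.0, -407.0], [648.0, -306.0], [471.0, -201.0]]) 13.843124899932874
knob [ 566.89195033 -323.87646518  316.98942459] 73
side (array([530.5, 232.8]), array([204.8, 277.7]), 4.6, [[417.0, 363.0], [440.0, 86.0], [644.0, 103.0], [621.0, 379.0]]) 129.02299815523577
side (array([529.8, 235.7]), array([141.3, 189.1]), 1.8, [[456.0, 328.0], [462.0, 139.0], [603.0, 143.0], [598.0, 332.0]]) 150.92212657150185
[([394.2, -1979.1, 65.1], [268.8, -1981.8], 1242, [263.0, 9.0]), ([546.0, -62.4, 51.8], [545.4, -60.6], 68, [331.0, 224.0]), ([630.7, -76.8, 52.5], [631.3, -77.9], 70, [307.0, 226.0]), ([790.0, 172.6, 60.7], [788.0, 168.7], 97, [281.0, 287.0])]
base (array([ 529.7, -303.8]), array([126.6, 203. ]), 58.6, [[410.0, -305.0], [583.0, -411.0], [649.0, -303.0], [476.0, -197.0]]) 13.610014404147135
knob [ 570.10219289 -319.73263094  310.24587202] 74
```

Call:
drive_tool:
  steps:
    - [0,0,-4.5,0,0,-8,1]
    - [0,0,-4.5,0,0,-8,1]
    - [0,0,-4.5,0,0,-8,1]
    - [0,0,-4.5,0,0,-8,1]
    - [0,0,0,0,0,-8,1]
    - [0,0,0,0,0,-8,1]
    - [0,0,0,0,0,-8,1]
    - [0,0,0,0,0,-8,1]
    - [0,0,0,0,0,-6,1]
    - [0,0,0,0,0,0,1]

```text
clock: 2.2
eef_pos: [222.5, -610.2, 434.9]
tcp_rot: [-180.0, 0.0, 92.9]
ft_force: [0.0, -0.1, -0.3]
opening: 1.0
```

```bash
cat >> h.py <<'E'
def go(p,rpy,step=45,deg=8.3,g=1,n=None):
    "rows (tool frame, from the pose now) to world pose"
    o=telemetry.get_obs();P=np.array(o['eef_pos']);A=Ro.from_euler('xyz',o['tcp_rot'],degrees=True);B=Ro.from_euler('xyz',rpy,degrees=True)
    rv=(A.inv()*B).as_rotvec(degrees=True);d=np.array(p,float)-P
    n=n or max(1,int(np.ceil(max(np.linalg.norm(d)/step,np.linalg.norm(rv)/deg))))
    print(np.round(P),np.round(o['tcp_rot'],1),'d',np.round(d,1),'rv',np.round(rv,1),'n',n)
    print([[*np.round((A*Ro.from_rotvec(rv*k/n,degrees=True)).inv().apply(d/n)/10,2).tolist(),*np.round(rv/n,2).tolist(),g] for k in range(n)])
E
python3 -c "
from h import *
st()"
```

```text
{'clock': 2.2, 'eef_pos': [222.55, -610.19, 434.91], 'tcp_rot': [-179.97, 0.04, 92.87], 'joints': [75.03, 24.71, -13.88, 72.36, 5.84, 83.58, 64.6], 'ft_force': [0.01, -0.14, -0.32], 'opening': 1.0}
```

Call:
drive_tool:
  steps:
    - [4.1,2.5,0,0,0,0,1]
    - [4.1,2.5,0,0,0,0,1]
    - [4.1,2.5,0,0,0,0,1]
    - [4.1,2.5,0,0,0,0,1]
    - [4.1,2.5,0,0,0,0,1]
    - [4.1,2.5,0,0,0,0,1]
    - [4.1,2.5,0,0,0,0,1]
    - [4.1,2.5,0,0,0,0,1]
    - [4.1,2.5,0,0,0,0,1]
    - [4.1,2.5,0,0,0,0,1]

```text
clock: 3.2
eef_pos: [462.3, -183.9, 432.5]
tcp_rot: [-180.0, 0.3, 90.0]
ft_force: [1.2, -0.2, 0.2]
opening: 1.0
```

Call:
drive_tool:
  steps:
    - [4.1,2.0,0,0,0,0,1]
    - [4.1,2.0,0,0,0,0,1]
    - [4.1,1.5,0,0,0,0,1]
    - [4.4,0,0,0,0,0,1]
    - [4.4,0,0,0,0,0,1]
    - [4.4,0,0,0,0,0,1]
    - [4.4,0,0,0,0,0,1]
    - [4.4,0,0,0,0,0,1]
    - [4.4,0,0,0,0,0,1]
    - [4.4,0,0,0,0,0,1]

```text
clock: 4.2
eef_pos: [527.1, 263.9, 431.4]
tcp_rot: [179.8, 0.3, 87.8]
ft_force: [-0.1, -0.3, 0.1]
opening: 1.0
```

```bash
python3 -c "
from h import *
st();go([524,356,250],[180,0,92])"
```

```text
{'clock': 4.2, 'eef_pos': [527.15, 263.88, 431.43], 'tcp_rot': [179.79, 0.27, 87.78], 'joints': [0.05, 22.43, -43.82, 81.15, 15.8, 82.59, -45.83], 'ft_force': [-0.08, -0.34, 0.06], 'opening': 1.0}
[527. 264. 431.] [179.8   0.3  87.8] d [  -3.1   92.1 -181.4] rv [ 0.2  0.3 -4.2] n 5
[[1.86, -0.15, 3.62, 0.04, 0.06, -0.84, 1], [1.85, -0.12, 3.62, 0.04, 0.06, -0.84, 1], [1.85, -0.09, 3.62, 0.04, 0.06, -0.84, 1], [1.85, -0.06, 3.62, 0.04, 0.06, -0.84, 1], [1.85, -0.03, 3.63, 0.04, 0.06, -0.84, 1]]
```

Call:
drive_tool:
  steps:
    - [1.85,-0.1,3.6,0,0,-0.8,1]
    - [1.85,-0.1,3.6,0,0,-0.8,1]
    - [1.85,-0.1,3.6,0,0,-0.8,1]
    - [1.85,-0.1,3.6,0,0,-0.8,1]
    - [1.85,0,3.6,0,0,-0.8,1]
    - [0,0,3.5,0,0,0,1]
    - [0,0,3.5,0,0,0,1]
    - [0,0,2,0,0,0,1]
    - [0,0,0.8,0,0,0,1]
    - [0,0,0,0,0,0,1]

```text
clock: 5.2
eef_pos: [523.3, 369.5, 142.9]
tcp_rot: [179.7, 0.1, 90.7]
ft_force: [1.2, 0.6, 0.6]
opening: 0.997
```

```bash
python3 -c "
from h import *
st();im,d=snap('side','s1.png');a=im[200:360,290:450,::-1];cv2.imwrite('pics/c.png',cv2.resize(a,(600,600),interpolation=2))"
```

```text
{'clock': 5.2, 'eef_pos': [523.35, 369.48, 142.86], 'tcp_rot': [179.71, 0.06, 90.72], 'joints': [-14.09, 42.13, -37.65, 92.56, 30.08, 55.61, -61.19], 'ft_force': [1.17, 0.58, 0.65], 'opening': 1.0}
```

View pics/c.png

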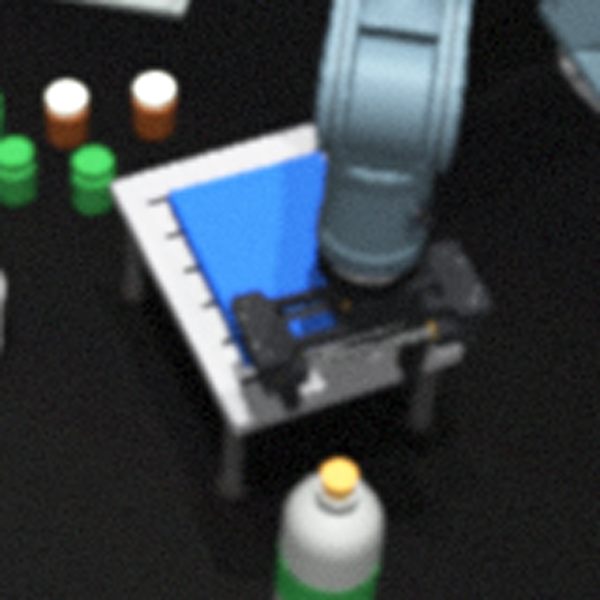

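Call:
drive_tool:
  steps:
    - [-1.5,0,0,0,0,0,1]
    - [-1.5,0,0,0,0,0,1]
    - [-0.8,0,0,0,0,0,1]
    - [-0.9,0.15,0,0,0,1.3,1]
    - [-0.9,0.15,0,0,0,1.3,1]
    - [-0.9,0.2,0,0,0,1.3,1]
    - [-0.9,0.2,0,0,0,1.3,1]
    - [-0.9,0.2,0,0,0,1.3,1]
    - [-0.9,0.2,0,0,0,1.3,1]
    - [0,0,0,0,0,0,1]

```text
clock: 6.25
eef_pos: [536.3, 270.4, 149.0]
tcp_rot: [179.2, -0.4, 82.0]
ft_force: [0.4, -0.0, -0.3]
opening: 0.998
```

```bash
cat >> h.py <<'E'
def rack(n='side',f=None,zl=143,zh=165):
    im,d=snap(n,f);X=cloud(n,d);i=im.astype(int);b=(i[...,2]>i[...,0]+60)
    z=X[...,2];m=b&(z>zl)&(z<zh)&(X[...,0]>330)&(X[...,0]<720)&(X[...,1]>-80)&(X[...,1]<420)
    m=cv2.morphologyEx(m.astype(np.uint8),cv2.MORPH_OPEN,np.ones((3,3)))>0
    print(rect(n,im,X,m),np.median(z[m]));return im,X
E
python3 -c "
from h import *
st();rack('side','s2.png');rack('top')"
```

```text
{'clock': 6.25, 'eef_pos': [536.27, 270.41, 149.05], 'tcp_rot': [179.25, -0.43, 81.95], 'joints': [-5.0, 37.45, -36.55, 99.35, 27.79, 51.6, -61.33], 'ft_force': [0.37, -0.01, -0.31], 'opening': 1.0}
(array([534.7, 170.4]), array([100.2, 205.4]), 8.6, [[470.0, 264.0], [501.0, 61.0], [600.0, 76.0], [569.0, 279.0]]) 151.14724031545526
(array([537.6, 162.9]), array([167.8, 106.2]), 82.5, [[474.0, 87.0], [579.0, 73.0], [601.0, 239.0], [496.0, 253.0]]) 151.1468424324346
```

Call:
drive_tool:
  steps:
    - [-0.5,0.2,0.2,0.1,0.1,1.0,1]
    - [-0.9,0.2,0.2,0.1,0.1,1.0,1]
    - [-0.9,0.2,0.2,0.1,0.1,1.0,1]
    - [-0.9,0.2,0.1,0.1,0.1,1.0,1]
    - [-0.9,0.2,0.1,0,0,1.0,1]
    - [-0.6,0.2,0.1,0,0,1.0,1]
    - [0,0,0,0,0,0,1]
    - [3,0,0,0,0,0,1]
    - [2,0,-3,0,0,0,1]
    - [0,0,-4.5,0,0,0,1]

```text
clock: 7.35
eef_pos: [548.5, 264.7, 210.5]
tcp_rot: [-179.7, -0.4, 75.5]
ft_force: [0.5, 0.3, 0.0]
opening: 1.001
```

Call:
drive_tool:
  steps:
    - [4,0,-4.5,0,0,0,1]
    - [4,0,-4.5,0,0,0,1]
    - [4,0,-4.5,0,0,0,1]
    - [0,0,0,0,0,0,1]

```text
clock: 7.75
eef_pos: [576.3, 361.0, 332.8]
tcp_rot: [-179.7, 0.3, 75.1]
ft_force: [0.3, 1.1, 0.1]
opening: 1.0
```

```bash
python3 -c "
from h import *
st();rack('side','s3.png');rack('top','t3.png')
a=cv2.imread('pics/side0.png');b=cv2.imread('pics/t3.png')[150:320,180:420];cv2.imwrite('pics/d.png',cv2.resize(b,(720,510),interpolation=2))"
```

```text
{'clock': 7.75, 'eef_pos': [576.33, 361.0, 332.76], 'tcp_rot': [-179.7, 0.27, 75.12], 'joints': [-12.77, 35.1, -38.07, 75.09, 21.19, 77.26, -65.34], 'ft_force': [0.32, 1.07, 0.06], 'opening': 1.0}
(array([517.9, 128.7]), array([186.1, 140.6]), 76.7, [[428.0, 54.0], [565.0, 22.0], [608.0, 203.0], [471.0, 235.0]]) 150.80931718620042
(array([515.5, 129. ]), array([179.3, 139.6]), 75.8, [[426.0, 59.0], [561.0, 25.0], [605.0, 199.0], [470.0, 233.0]]) 151.17706191464652
```

View pics/d.png

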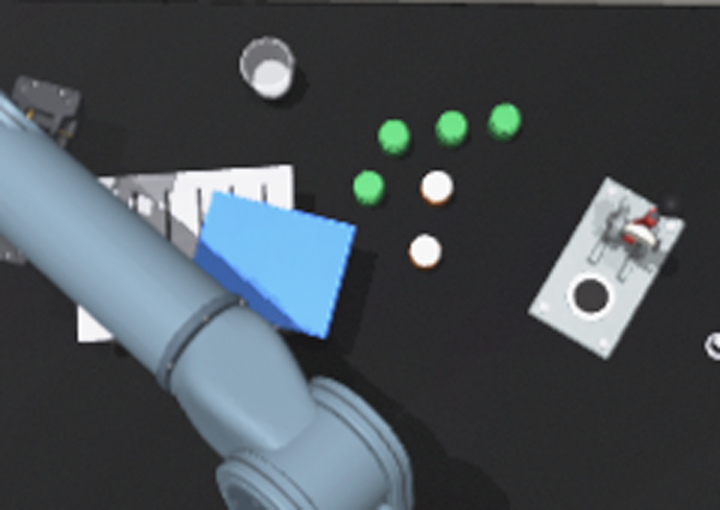

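```bash
cat > kin.py <<'E'
import numpy as np, itertools, json
from scipy.optimize import least_squares
from scipy.spatial.transform import Rotation as Ro
S=[([66.16,30.78,-.25,88.17,.15,61.15,-4.08],[222.55,-610.08,245.85],[-179.9,.01,20.05]),
([75.03,24.71,-13.88,72.36,5.84,83.58,64.6],[222.55,-610.19,434.91],[-179.97,.04,92.87]),
([.05,22.43,-43.82,81.15,15.8,82.59,-45.83],[527.15,263.88,431.43],[179.79,.27,87.78]),
([-14.09,42.13,-37.65,92.56,30.08,55.61,-61.19],[523.35,369.48,142.86],[179.71,.06,90.72]),
([-5,37.45,-36.55,99.35,27.79,51.6,-61.33],[536.27,270.41,149.05],[179.25,-.43,81.95]),
([-12.77,35.1,-38.07,75.09,21.19,77.26,-65.34],[576.33,361,332.76],[-179.7,.27,75.12])]
def rot(ax,a):return Ro.from_euler(ax,a,degrees=True)
def fk(q,p,s):
    o,d=p[:7],p[7:]
    q=np.array(q)*s+o
    R=rot('z',q[0]);P=R.apply([d[8],0,d[0]])
    R=R*rot('y',q[1]);P=P+R.apply([0,0,d[1]]);R=R*rot('z',q[2])
    P=P+R.apply([d[2],0,0]);R=R*rot('y',q[3]);P=P+R.apply([d[3],0,d[4]])
    R=R*rot('z',q[4]);R=R*rot('y',q[5]);P=P+R.apply([d[5],0,0]);R=R*rot('z',q[6]);P=P+R.apply([0,0,d[6]]);P=P+np.array([0,0,d[7]])*0
    return P,R
def res(p,s,reg=.01):
    r=[]
    for q,x,e in S:
        P,R=fk(q,p,s);r+=list(P-x)+list((R.inv()*Ro.from_euler('xyz',e,degrees=True)).as_rotvec(degrees=True)*5)
    return np.array(r+list(p[:7]*np.array([0,1,1,1,1,1,0])*.3)+list(p[7:]*0.003))
def fit():
    best=None
    for s1,s3,s5,s7 in itertools.product([1,-1],repeat=4):
        s=np.array([s1,1,s3,1,s5,1,s7])
        for o7 in(0,90,180,270):
            f=least_squares(res,[-4 if s1<0 else -136,0,0,0,0,0,o7,330,320,30,-30,320,60,200,0,0],args=(s,),max_nfev=60)
            if best is None or f.cost<best[0]:best=(f.cost,s.tolist(),f.x.tolist())
    return best
def ik(x,R,p,s,q0,n=30):
    lo=np.array([-154.64,-21.42,-72.66,13.99,-74.86,10.95,-158.01])+2;hi=np.array([154.64,123.67,72.17,137.28,254.86,109.41,158.01])-2
    rng=np.random.default_rng(0);out=[]
    def f(q):
        P,Q=fk(q,p,s);return np.r_[(P-x)/2,(Q.inv()*R).as_rotvec(degrees=True),(q-q0)*.002]
    for k in range(n):
        st=np.clip(q0,lo+1,hi-1) if k==0 else rng.uniform(lo,hi)
        r=least_squares(f,st,bounds=(lo,hi),max_nfev=150);e=np.linalg.norm(r.fun[:6])
        if e<1.5:out.append((np.abs(r.x-q0).max(),r.x))
    out.sort(key=lambda a:a[0]);return out
E
python3 - <<'E'
from kin import *
b=fit();json.dump(b,open('kin.json','w'));p=np.array(b[2]);print(b[0],b[1],np.round(b[2],1));print(np.abs(res(p,np.array(b[1])))[:36].round(1).reshape(6,6))
E
```

```text
45.0188701757299 [-1, 1, -1, 1, -1, 1, -1] [-2.700e+00 -2.000e-01 -1.700e+00  1.200e+00  8.000e-01 -1.400e+00
  8.590e+01  5.772e+02  5.161e+02 -1.790e+01 -1.000e+00  4.539e+02
 -5.500e+00  5.605e+02  0.000e+00 -4.700e+00]
[[1.9 3.5 1.4 2.2 1.  2.1]
 [2.  1.2 0.  0.7 1.2 0.5]
 [1.4 3.3 1.3 0.8 0.7 0.3]
 [1.5 1.8 1.  1.1 1.2 1. ]
 [0.9 1.9 0.3 1.  1.  0.1]
 [1.9 1.9 1.4 0.2 0.5 1.2]]
```

```bash
python3 - <<'E'
from h import *
go([520,-40,420],[180,0,75.1])
E
```

```text
[576. 355. 327.] [-179.5    0.8   74.9] d [ -56.  -395.4   92.5] rv [-0.5  0.8 -0.2] n 10
[[-3.98, 0.48, -0.88, -0.05, 0.08, -0.02, 1], [-3.97, 0.48, -0.88, -0.05, 0.08, -0.02, 1], [-3.97, 0.48, -0.89, -0.05, 0.08, -0.02, 1], [-3.97, 0.48, -0.89, -0.05, 0.08, -0.02, 1], [-3.97, 0.48, -0.9, -0.05, 0.08, -0.02, 1], [-3.97, 0.48, -0.9, -0.05, 0.08, -0.02, 1], [-3.97, 0.48, -0.91, -0.05, 0.08, -0.02, 1], [-3.97, 0.48, -0.91, -0.05, 0.08, -0.02, 1], [-3.97, 0.48, -0.92, -0.05, 0.08, -0.02, 1], [-3.97, 0.48, -0.92, -0.05, 0.08, -0.02, 1]]
```

Call:
drive_tool:
  steps:
    - [-4,0.5,-1.2,0,0,0,1]
    - [-4,0.5,-1.2,0,0,0,1]
    - [-4,0.5,-1,0,0,0,1]
    - [-4,0.5,-1,0,0,0,1]
    - [-4,0.5,-1,0,0,0,1]
    - [-4,0.5,-1,0,0,0,1]
    - [-4,0.5,-1,0,0,0,1]
    - [-4,0.5,-1,0,0,0,1]
    - [-4,0.5,-1,0,0,0,1]
    - [-4,0.5,-1,0,0,0,1]

```text
clock: 8.85
eef_pos: [503.2, -76.7, 420.0]
tcp_rot: [-177.2, 3.0, 74.1]
ft_force: [1.3, 0.1, -0.3]
opening: 0.999
```

Call:
drive_tool:
  steps:
    - [0,0,0,0,8,0,1]
    - [0,0,0,0,8,0,1]
    - [0,0,0,0,8,0,1]
    - [0,0,0,0,8,0,1]
    - [0,0,0,0,8,0,1]
    - [0,0,0,0,0,0,1]

```text
clock: 9.45
eef_pos: [491.1, -94.3, 409.0]
tcp_rot: [-174.9, -37.8, 69.0]
ft_force: [-0.4, -0.4, -0.6]
opening: 1.0
```

```bash
python3 - <<'E'
from h import *
o=st()
s=open('kin.py').read().replace("[-179.7,.27,75.12])]","[-179.7,.27,75.12]),\n(%s,%s,%s)]"%tuple(np.round(o[k],2).tolist() for k in('joints','eef_pos','tcp_rot')))
open('kin.py','w').write(s)
from kin import *
b=fit();json.dump(b,open('kin.json','w'));p=np.array(b[2]);s=np.array(b[1]);print(b[0],b[1],np.round(b[2],1));print(np.abs(res(p,s))[:42].round(1).max(0))
x=np.array([.245,.97,0.]);F=np.array([494,42,141.])
for sg in(1,-1):
  for a in(40,-80):
    z=x;y=np.array([0,0,sg*1.]);R=Ro.from_matrix(np.stack([np.cross(y,z),y,z],1));print(sg,a,R.as_euler('xyz',degrees=True).round(1))
    for k in ik(F+a*x,R,p,s,np.array(o['joints']),20)[:4]:print(k[1].round())
E
```

```text
{'clock': 9.45, 'eef_pos': [491.1, -94.33, 408.95], 'tcp_rot': [-174.94, -37.77, 68.96], 'joints': [55.34, 16.92, -33.89, 98.07, -29.02, 76.44, 11.89], 'ft_force': [-0.42, -0.38, -0.63], 'opening': 1.0}
186.68005302371157 [-1, 1, -1, 1, -1, 1, -1] [-3.400e+00  3.000e-01 -1.000e-01  6.000e-01 -3.000e-01 -5.000e-01
  8.680e+01  3.022e+02  5.556e+02 -1.330e+01  1.760e+01  4.509e+02
  1.000e-01  3.035e+02  0.000e+00 -1.450e+01]
9.6
1 40 [ 90.    0.  165.8]
[ 72.  95. -71. 115.  -8.  36. 113.]
[ 72.  95. -71. 115.  -8.  36. 113.]
[ 72.  95. -71. 115.  -8.  36. 113.]
[ 71.  94. -69. 115. -12.  36. 117.]
1 -80 [ 90.    0.  165.8]
[ 83.  93. -70. 110.  -5.  52. 110.]
[ 83.  93. -70. 110.  -5.  52. 110.]
[ 82.  91. -68. 110.  -7.  52. 113.]
[ 80.  87. -64. 110. -14.  53. 120.]
-1 40 [-90.    0.  -14.2]
[ 45.  64. -28. 115. -66.  69. -16.]
[ 45.  64. -28. 115. -66.  69. -16.]
[ 45.  64. -28. 115. -66.  69. -16.]
[ 45.  64. -28. 115. -66.  69. -16.]
-1 -80 [-90.    0.  -14.2]
[ 53.  63. -22. 110. -55.  79. -21.]
[ 53.  63. -22. 110. -55.  79. -21.]
[ 53.  63. -22. 110. -55.  79. -21.]
[ 53.  63. -22. 110. -55.  79. -21.]
```

```bash
python3 - <<'E'
from h import *
go([472,-45,300],[-90,0,-14.2])
E
```

```text
[491. -94. 409.] [-174.9  -37.8   69. ] d [ -19.1   49.3 -109. ] rv [41.3 38.7 77.9] n 12
[[-0.3, -0.21, 0.94, 3.44, 3.23, 6.49, 1], [-0.37, -0.12, 0.93, 3.44, 3.23, 6.49, 1], [-0.43, -0.02, 0.91, 3.44, 3.23, 6.49, 1], [-0.48, 0.09, 0.89, 3.44, 3.23, 6.49, 1], [-0.51, 0.19, 0.85, 3.44, 3.23, 6.49, 1], [-0.53, 0.3, 0.8, 3.44, 3.23, 6.49, 1], [-0.53, 0.41, 0.75, 3.44, 3.23, 6.49, 1], [-0.52, 0.51, 0.7, 3.44, 3.23, 6.49, 1], [-0.49, 0.61, 0.63, 3.44, 3.23, 6.49, 1], [-0.45, 0.7, 0.57, 3.44, 3.23, 6.49, 1], [-0.4, 0.78, 0.5, 3.44, 3.23, 6.49, 1], [-0.33, 0.85, 0.43, 3.44, 3.23, 6.49, 1]]
```

Call:
drive_tool:
  steps:
    - [-0.3,-0.2,0.9,3.4,3.2,6.5,1]
    - [-0.4,-0.1,0.9,3.4,3.2,6.5,1]
    - [-0.4,0,0.9,3.4,3.2,6.5,1]
    - [-0.5,0.1,0.9,3.4,3.2,6.5,1]
    - [-0.5,0.2,0.9,3.4,3.2,6.5,1]
    - [-0.5,0.3,0.8,3.4,3.2,6.5,1]
    - [-0.5,0.4,0.8,3.4,3.2,6.5,1]
    - [-0.5,0.5,0.7,3.4,3.2,6.5,1]
    - [-0.5,0.6,0.6,3.4,3.2,6.5,1]
    - [-0.4,0.7,0.6,3.4,3.2,6.5,1]

```text
clock: 10.45
eef_pos: [463.3, -46.7, 309.7]
tcp_rot: [-98.8, -8.5, -6.6]
ft_force: [0.4, -0.3, -0.3]
opening: 1.003
```

```bash
python3 - <<'E'
from h import *
o=st()
go([472,-45,280],[-90,0,-14.2])
s=open('kin.py').read().replace(")]\n","),\n(%s,%s,%s)]\n"%tuple(np.round(o[k],2).tolist() for k in('joints','eef_pos','tcp_rot')),1)
open('kin.py','w').write(s)
from kin import *
b=fit();json.dump(b,open('kin.json','w'));p=np.array(b[2]);s=np.array(b[1]);print(b[0],b[1],np.round(b[2],1));print(np.abs(res(p,s))[:48].round(1).max())
E
```

```text
{'clock': 10.45, 'eef_pos': [463.26, -46.73, 309.75], 'tcp_rot': [-98.82, -8.51, -6.64], 'joints': [55.4, 42.0, -25.68, 108.18, -52.74, 85.07, -27.87], 'ft_force': [0.36, -0.33, -0.27], 'opening': 1.0}
[463. -47. 310.] [-98.8  -8.5  -6.6] d [  8.7   1.7 -29.7] rv [8.2 6.9 9.1] n 2
[[0.2, 1.49, 0.37, 4.11, 3.44, 4.53, 1], [0.3, 1.5, 0.28, 4.11, 3.44, 4.53, 1]]
356.7120919358473 [-1, 1, -1, 1, -1, 1, -1] [-3.100e+00  1.300e+00  6.000e-01  2.000e-01 -1.600e+00 -7.000e-01
  8.810e+01  3.208e+02  5.482e+02 -2.750e+01  2.160e+01  4.566e+02
  2.400e+00  3.095e+02  0.000e+00 -5.500e+00]
13.1
```

Call:
drive_tool:
  steps:
    - [0.2,1.5,0.4,4.1,3.4,4.5,1]
    - [0.3,1.5,0.3,4.1,3.4,4.5,1]
    - [0,0,0,0,0,0,1]
    - [0,3.0,0,0,0,0,1]
    - [0,3.0,0,0,0,0,1]
    - [0,3.0,0,0,0,0,1]
    - [0,2.0,0,0,0,0,1]
    - [0,0,0,0,0,0,1]

```text
clock: 11.25
eef_pos: [463.4, -37.5, 166.1]
tcp_rot: [-90.8, 0.6, -12.2]
ft_force: [0.4, 0.0, -0.5]
opening: 1.0
```

```bash
python3 - <<'E'
from h import *
o=st()
go([474,-36,141],[-90,0,-14.2])
im,d=snap('side','s4.png');cv2.imwrite('pics/e.png',cv2.resize(im[150:330,260:440,::-1],(600,600),interpolation=2))
E
```

```text
{'clock': 11.25, 'eef_pos': [463.45, -37.47, 166.12], 'tcp_rot': [-90.81, 0.57, -12.23], 'joints': [54.27, 61.62, -22.12, 107.64, -54.67, 79.8, -21.64], 'ft_force': [0.42, 0.04, -0.52], 'opening': 1.0}
[463. -37. 166.] [-90.8   0.6 -12.2] d [ 10.6   1.5 -25.1] rv [ 0.8  2.  -0.6] n 1
[[1.03, 2.5, 0.4, 0.82, 1.97, -0.55, 1]]
```

View pics/e.png

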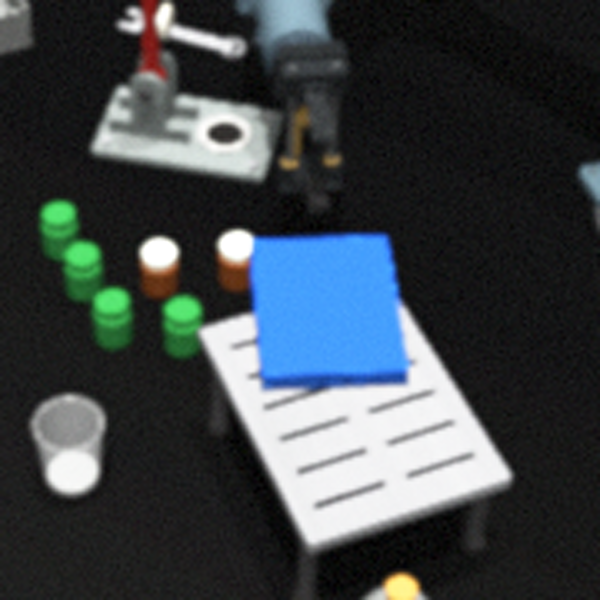

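Call:
drive_tool:
  steps:
    - [1.0,2.4,0.5,0.8,2.0,-0.5,1]
    - [0,0,0,0,0,0,1]

```text
clock: 11.5
eef_pos: [475.5, -35.0, 146.4]
tcp_rot: [-90.1, -0.4, -14.0]
ft_force: [0.2, 0.4, -0.4]
opening: 1.001
```

```bash
python3 - <<'E'
from h import *
o=st()
go([479,-16.5,141],[-90,0,-14.2])
go([503.2,80.5,141],[-90,0,-14.2])
rack('side')
E
```

```text
{'clock': 11.5, 'eef_pos': [475.46, -34.96, 146.43], 'tcp_rot': [-90.13, -0.38, -14.0], 'joints': [54.16, 64.51, -22.51, 106.62, -55.98, 78.28, -19.34], 'ft_force': [0.16, 0.4, -0.37], 'opening': 1.0}
[475. -35. 146.] [-90.1  -0.4 -14. ] d [ 3.5 18.5 -5.4] rv [0.1 0.2 0.4] n 1
[[-0.11, 0.54, 1.88, 0.13, 0.2, 0.38, 1]]
[475. -35. 146.] [-90.1  -0.4 -14. ] d [ 27.7 115.5  -5.4] rv [0.1 0.2 0.4] n 3
[[-0.04, 0.17, 3.96, 0.04, 0.07, 0.13, 1], [-0.04, 0.17, 3.96, 0.04, 0.07, 0.13, 1], [-0.04, 0.18, 3.96, 0.04, 0.07, 0.13, 1]]
(array([516.7, 129.2]), array([190. , 140.4]), 75.6, [[425.0, 55.0], [561.0, 20.0], [608.0, 204.0], [472.0, 239.0]]) 151.10329966832103
```

Call:
drive_tool:
  steps:
    - [-0.1,0.5,1.5,0,0,0.3,1]
    - [0,0,3,0,0,0,1]
    - [0,0,3,0,0,0,1]
    - [0,0,2.8,0,0,0,1]
    - [0,0,1,0,0,0,1]
    - [0,0,0,0,0,0,1]

```text
clock: 12.15
eef_pos: [503.4, 80.5, 150.7]
tcp_rot: [-90.4, -0.8, -13.5]
ft_force: [1.0, 0.4, 0.2]
opening: 1.0
```

```bash
python3 - <<'E'
from h import *
o=st()
go([503.2,80.5,141],[-90,0,-14.2])
E
```

```text
{'clock': 12.15, 'eef_pos': [503.44, 80.47, 150.71], 'tcp_rot': [-90.35, -0.76, -13.51], 'joints': [47.23, 65.18, -29.0, 112.18, -64.94, 67.65, -14.73], 'ft_force': [0.98, 0.39, 0.23], 'opening': 1.0}
[503.  80. 151.] [-90.4  -0.8 -13.5] d [-0.2  0.  -9.7] rv [0.3 0.7 0.8] n 1
[[-0.04, 0.97, 0.0, 0.35, 0.69, 0.76, 1]]
```

Call:
drive_tool:
  steps:
    - [0,0.9,0,0.3,0.7,0.8,1]
    - [0,0.1,0,0,0,0,1]

```text
clock: 12.35
eef_pos: [503.7, 78.8, 140.2]
tcp_rot: [-90.2, 0.0, -14.3]
ft_force: [-0.6, -0.2, -0.3]
opening: 1.001
```

Call:
drive_tool:
  steps:
    - [0,0,0,0,0,0,0]
    - [0,0,0,0,0,0,0]
    - [0,0,0,0,0,0,0]
    - [0,0,0,0,0,0,0]
    - [0,0,0,0,0,0,0]
  grip_force: 50

```text
clock: 12.85
eef_pos: [504.2, 75.2, 138.7]
tcp_rot: [-90.3, 0.1, -14.6]
ft_force: [0.5, 1.0, -0.9]
opening: 0.569
```

```bash
python3 - <<'E'
from h import *
o=st()
E
```

```text
{'clock': 12.85, 'eef_pos': [504.2, 75.24, 138.67], 'tcp_rot': [-90.28, 0.07, -14.59], 'joints': [47.61, 66.55, -28.43, 111.86, -65.24, 67.41, -14.28], 'ft_force': [0.51, 1.05, -0.89], 'opening': 0.57}
```

Call:
drive_tool:
  steps:
    - [0,-0.1,0.2,0,0,0,0]
    - [0,-0.1,0.2,0,0,0,0]
    - [0,0,0.1,0,0,0,0]
    - [0,0,0,0,0,0,0]
    - [0,0,0,0,0,0,0]
  grip_force: 50

```text
clock: 13.35
eef_pos: [505.6, 80.7, 141.3]
tcp_rot: [-90.2, 0.0, -14.6]
ft_force: [0.0, -1.2, -0.7]
opening: 0.241
```

```bash
python3 - <<'E'
from h import *
o=st();rack('top','t5.png')
E
```

```text
{'clock': 13.35, 'eef_pos': [505.6, 80.68, 141.3], 'tcp_rot': [-90.23, 0.04, -14.56], 'joints': [47.31, 66.38, -28.85, 112.15, -65.77, 67.0, -14.16], 'ft_force': [0.0, -1.24, -0.73], 'opening': 0.24}
(array([515.8, 128.9]), array([178.9, 141.1]), 76.1, [[426.0, 59.0], [563.0, 25.0], [606.0, 199.0], [469.0, 233.0]]) 151.16158189919656
```

Call:
drive_tool:
  steps:
    - [0,0,0,0,0,0,0]
    - [0,-0.8,0,0,0,0,0]
    - [0,-1.5,0,0,0,0,0]
    - [0,-2,0,0,0,0,0]
    - [0,-2,0,0,0,0,0]
    - [0,-2,0,0,0,0,0]
    - [0,-2,0,0,0,0,0]
    - [0,-2,0,0,0,0,0]
    - [0,-1,0,0,0,0,0]
    - [0,0,0,0,0,0,0]
  grip_force: 60

```text
clock: 14.4
eef_pos: [505.4, 79.8, 271.3]
tcp_rot: [-91.7, 0.3, -14.9]
ft_force: [-0.7, 0.2, -4.6]
opening: 0.24
```

```bash
python3 - <<'E'
from h import *
o=st();im,d=snap('side','s6.png');cv2.imwrite('pics/f.png',cv2.resize(im[150:330,260:440,::-1],(600,600),interpolation=2))
from kin import *
b=json.load(open('kin.json'));p=np.array(b[2]);s=np.array(b[1])
for P in([500,60,270],[480,0,270],[505,80,141]):
 for psi in(75.5,60,45):
  z=np.array([np.cos(np.radians(psi)),np.sin(np.radians(psi)),0]);y=np.array([0,0,1.]);R=Ro.from_matrix(np.stack([np.cross(y,z),y,z],1))
  r=ik(np.array(P),R,p,s,np.array(o['joints']),12);print(P,psi,[k[1].round().astype(int).tolist() for k in r[:2]])
E
```

```text
{'clock': 14.4, 'eef_pos': [505.42, 79.85, 271.27], 'tcp_rot': [-91.7, 0.33, -14.87], 'joints': [49.89, 49.7, -33.35, 117.52, -69.25, 69.4, -24.53], 'ft_force': [-0.66, 0.2, -4.61], 'opening': 0.24}
[500, 60, 270] 75.5 [[73, 77, -71, 116, -30, 43, 122], [73, 77, -71, 116, -30, 43, 122]]
[500, 60, 270] 60 [[77, 78, -71, 127, -54, 26, 146], [77, 78, -71, 127, -54, 26, 146]]
[500, 60, 270] 45 []
[480, 0, 270] 75.5 [[79, 77, -71, 114, -25, 50, 117], [76, 70, -63, 114, -35, 55, 128]]
[480, 0, 270] 60 [[85, 77, -71, 125, -39, 33, 132], [85, 77, -71, 125, -39, 33, 132]]
[480, 0, 270] 45 []
[505, 80, 141] 75.5 [[73, 98, -71, 113, -3, 38, 110], [73, 98, -71, 113, -3, 38, 110]]
[505, 80, 141] 60 [[79, 104, -71, 123, -1, 17, 111], [79, 104, -71, 123, -1, 17, 111]]
[505, 80, 141] 45 [[80, 105, -64, 133, 238, 13, -123], [80, 105, -64, 133, 238, 13, -123]]
```

View pics/f.png

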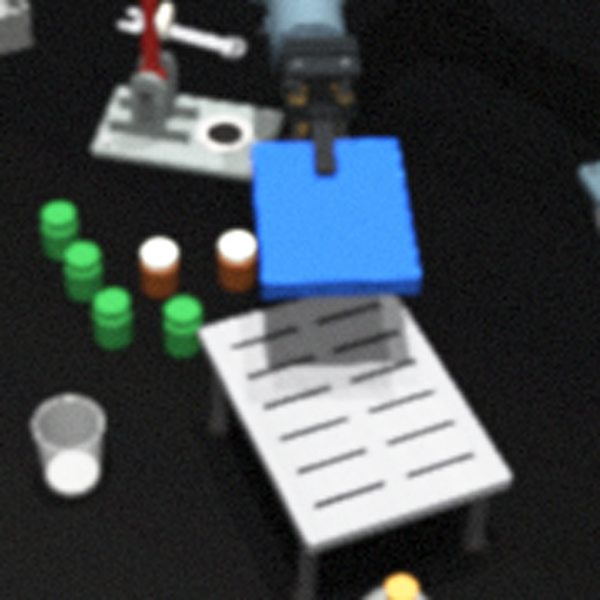

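Call:
drive_tool:
  steps:
    - [0,0,0,0,0,-4,0]
    - [0,0,0,0,0,-8,0]
    - [0,0,0,0,0,-8,0]
    - [0,0,0,0,0,-8,0]
    - [0,0,0,0,0,-8,0]
    - [0,0,0,0,0,-8,0]
    - [0,0,0,0,0,-8,0]
    - [0,0,0,0,0,-8,0]
    - [0,0,0,0,0,-8,0]
    - [0,0,0,0,0,-8,0]

```text
clock: 15.45
eef_pos: [503.4, 78.1, 256.8]
tcp_rot: [-100.9, -77.6, -4.4]
ft_force: [1.1, -0.0, -3.9]
opening: 0.242
```

```bash
python3 -c "
from h import *
st()"
```

```text
{'clock': 15.45, 'eef_pos': [503.38, 78.14, 256.76], 'tcp_rot': [-100.93, -77.61, -4.38], 'joints': [58.82, 56.15, -44.68, 117.12, -61.45, 59.92, 49.24], 'ft_force': [1.14, -0.02, -3.87], 'opening': 0.24}
```

Call:
drive_tool:
  steps:
    - [0,0,0,0,0,-8,0]
    - [0,0,0,0,0,-8,0]
    - [0,0,0,0,0,-8,0]
    - [0,0,0,0,0,-8,0]
    - [0,0,0,0,0,-8,0]
    - [0,0,0,0,0,-8,0]
    - [0,0,0,0,0,-8,0]
    - [0,0,0,0,0,-8,0]
    - [0,0,0,0,0,-8,0]
    - [0,0,0,0,0,-8,0]

```text
clock: 16.45
eef_pos: [502.2, 75.4, 241.9]
tcp_rot: [93.0, -19.5, 163.6]
ft_force: [0.2, 1.2, -4.4]
opening: 0.244
```

```bash
python3 -c "
from h import *
st();go([503,78,255],[90,0,165.5],g=0)"
```

```text
{'clock': 16.45, 'eef_pos': [502.23, 75.44, 241.86], 'tcp_rot': [92.99, -19.49, 163.6], 'joints': [69.27, 67.95, -59.26, 116.58, -45.26, 47.32, 119.99], 'ft_force': [0.19, 1.22, -4.35], 'opening': 0.24}
[502.  75. 242.] [ 93.  -19.5 163.6] d [ 0.8  2.6 13.1] rv [ -2.6   1.4 -19.5] n 3
[[0.15, 0.42, 0.07, -0.88, 0.46, -6.51, 0], [0.1, 0.43, 0.07, -0.88, 0.46, -6.51, 0], [0.05, 0.44, 0.08, -0.88, 0.46, -6.51, 0]]
```

Call:
drive_tool:
  steps:
    - [0.15,0.4,0.1,-0.9,0.5,-6.5,0]
    - [0.1,0.4,0.1,-0.9,0.5,-6.5,0]
    - [0.05,0.4,0.1,-0.9,0.5,-6.5,0]
    - [0,0,0,0,0,0,0]

```text
clock: 16.85
eef_pos: [502.8, 77.5, 248.6]
tcp_rot: [89.9, 0.6, 165.5]
ft_force: [-0.1, 0.6, -4.6]
opening: 0.244
```

```bash
python3 -c "
from h import *
o=st()
for n in('side','top'):
    im,X=rack(n,n+'7.png',200,310)
    i=im.astype(int);m=(i[...,2]>i[...,0]+60)&(X[...,2]>200)&(X[...,2]<310);Q=X[m];c=np.median(Q,0)
    A=np.c_[Q[:,:2]-c[:2],np.ones(len(Q))];k=np.linalg.lstsq(A,Q[:,2],rcond=None)[0];print('plane',k)
cv2.imwrite('pics/g.png',cv2.resize(cv2.imread('pics/side7.png')[150:330,260:440],(600,600),interpolation=2))"
```

```text
{'clock': 16.85, 'eef_pos': [502.83, 77.53, 248.58], 'tcp_rot': [89.92, 0.61, 165.45], 'joints': [71.41, 73.37, -63.5, 115.63, -39.48, 46.29, 135.5], 'ft_force': [-0.1, 0.59, -4.58], 'opening': 0.24}
(array([514.5, 108.5]), array([225.2, 140.2]), 75.1, [[418.0, 18.0], [553.0, -18.0], [611.0, 199.0], [476.0, 235.0]]) 251.848788413341
plane [ 6.58831998e-03 -7.40124604e-03  2.52423933e+02]
(array([518. , 124.5]), array([182.2, 140.2]), 75.2, [[427.0, 54.0], [563.0, 19.0], [609.0, 195.0], [473.0, 231.0]]) 251.13210018151716
plane [ 3.58826147e-03 -5.14731000e-03  2.52184011e+02]
```

View pics/g.png

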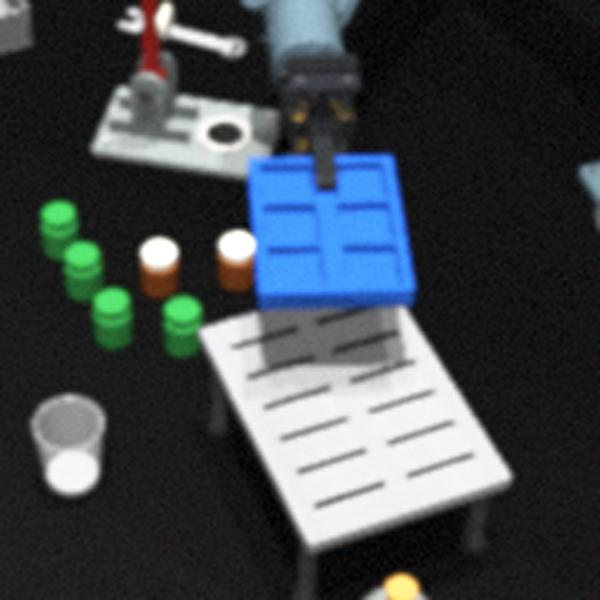

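Call:
drive_tool:
  steps:
    - [0,-1.5,0,0,0,0,0]
    - [0,-2,0,0,0,0,0]
    - [0,-2,0,0,0,0,0]
    - [0,-2,0,0,0,0,0]
    - [0,-1.2,0,0,0,0,0]
    - [0,-0.6,0,0,0,0,0]
    - [0,0,0,0,0,0,0]

```text
clock: 17.65
eef_pos: [502.8, 76.6, 143.8]
tcp_rot: [90.6, -0.4, 165.4]
ft_force: [-0.2, -0.1, -4.2]
opening: 0.246
```

```bash
python3 -c "
from h import *
st();go([503,78,141],[90,0,165.5],g=0)"
```

```text
{'clock': 17.65, 'eef_pos': [502.82, 76.55, 143.76], 'tcp_rot': [90.58, -0.37, 165.36], 'joints': [68.65, 82.35, -55.99, 111.52, -34.83, 45.82, 140.65], 'ft_force': [-0.21, -0.1, -4.19], 'opening': 0.25}
[503.  77. 144.] [ 90.6  -0.4 165.4] d [ 0.2  1.4 -2.8] rv [-0.6  0.1 -0.4] n 1
[[0.02, -0.27, 0.15, -0.58, 0.14, -0.37, 0]]
```

Almost down; last few mm gently, watching the force.

Call:
drive_tool:
  steps:
    - [0,-0.15,0.1,-0.5,0.1,-0.3,0]
    - [0,-0.1,0,0,0,0,0]

```text
clock: 17.85
eef_pos: [503.3, 77.6, 142.2]
tcp_rot: [90.0, 0.0, 165.5]
ft_force: [0.7, 0.9, -4.3]
opening: 0.241
```

Call:
drive_tool:
  steps:
    - [0,-0.1,0,0,0,0,0]
    - [0,0,0,0,0,0,0]

```text
clock: 18.05
eef_pos: [503.5, 77.5, 142.0]
tcp_rot: [90.0, 0.1, 165.5]
ft_force: [-0.6, -0.1, -3.6]
opening: 0.245
```

```bash
python3 -c "
from h import *
st();rack('top')"
```

```text
{'clock': 18.05, 'eef_pos': [503.52, 77.53, 142.05], 'tcp_rot': [90.0, 0.07, 165.49], 'joints': [68.55, 83.08, -56.0, 111.12, -34.58, 46.14, 141.18], 'ft_force': [-0.63, -0.14, -3.58], 'opening': 0.24}
(array([518.5, 124.3]), array([179.2, 139.6]), 75.5, [[429.0, 55.0], [564.0, 20.0], [609.0, 194.0], [473.0, 229.0]]) 151.36282389745236
```

Call:
drive_tool:
  steps:
    - [0,-0.2,0,0,0,0,0]
    - [0,-0.1,0,0,0,0,0]

```text
clock: 18.3
eef_pos: [503.6, 77.6, 141.2]
tcp_rot: [89.8, 0.1, 165.5]
ft_force: [0.3, -1.9, -0.4]
opening: 0.249
```

Call:
drive_tool:
  steps:
    - [0,-0.1,0,0,0,0,0]
    - [0,0,0,0,0,0,0]

```text
clock: 18.5
eef_pos: [503.7, 77.7, 141.2]
tcp_rot: [89.7, 0.1, 165.6]
ft_force: [0.6, -0.5, -2.7]
opening: 0.249
```

Call:
drive_tool:
  steps:
    - [0,-0.1,0,0,0,0,0]
    - [0,0,0,0,0,0,0.7]
    - [0,0,0,0,0,0,0.7]
    - [0,0,0,0,0,0,0.7]
    - [0,0,0,0,0,0,0.7]
    - [0,0,0,0,0,0,0.7]
    - [0,0,0,0,0,0,0.7]

```text
clock: 19.2
eef_pos: [503.1, 78.9, 142.1]
tcp_rot: [89.5, 0.2, 165.7]
ft_force: [0.4, 0.1, 0.2]
opening: 0.702
```

```bash
python3 -c "
from h import *
st();rack('top')"
```

```text
{'clock': 19.2, 'eef_pos': [503.15, 78.9, 142.14], 'tcp_rot': [89.47, 0.2, 165.7], 'joints': [68.46, 83.52, -56.02, 110.93, -34.48, 46.5, 141.4], 'ft_force': [0.37, 0.08, 0.24], 'opening': 0.7}
(array([518.8, 124.6]), array([179.1, 139.8]), 75.3, [[428.0, 56.0], [564.0, 20.0], [609.0, 194.0], [474.0, 229.0]]) 151.02606135741325
```

Call:
drive_tool:
  steps:
    - [0,0,-3,0,0,0,0.7]
    - [0,0,-4,0,0,0,0.7]
    - [0,0,-4,0,0,0,0.7]
    - [0,2,-1,0,0,0,1]
    - [0,4,0,0,0,0,1]
    - [0,4,0,0,0,0,1]
    - [0,4,0,0,0,0,1]
    - [0,4,0,0,0,0,1]
    - [0,3,0,0,0,0,1]

```text
clock: 20.15
eef_pos: [470.7, -43.9, 354.1]
tcp_rot: [89.4, -0.3, 165.7]
ft_force: [-0.2, -0.8, 0.4]
opening: 0.999
```

```bash
python3 -c "
from h import *
st();go([480,-40,340],[180,0,75.5])"
```

```text
{'clock': 20.15, 'eef_pos': [470.72, -43.88, 354.11], 'tcp_rot': [89.39, -0.27, 165.69], 'joints': [82.44, 59.5, -63.87, 110.51, -40.34, 66.83, 125.5], 'ft_force': [-0.18, -0.79, 0.38], 'opening': 1.0}
[471. -44. 354.] [ 89.4  -0.3 165.7] d [  9.3   3.9 -14.1] rv [ 69.4 -70.   68.9] n 15
[[-0.05, -0.09, 0.04, 4.63, -4.67, 4.6, 1], [-0.06, -0.09, 0.05, 4.63, -4.67, 4.6, 1], [-0.06, -0.08, 0.06, 4.63, -4.67, 4.6, 1], [-0.06, -0.07, 0.07, 4.63, -4.67, 4.6, 1], [-0.06, -0.06, 0.08, 4.63, -4.67, 4.6, 1], [-0.06, -0.04, 0.09, 4.63, -4.67, 4.6, 1], [-0.05, -0.03, 0.1, 4.63, -4.67, 4.6, 1], [-0.04, -0.02, 0.1, 4.63, -4.67, 4.6, 1], [-0.04, -0.01, 0.11, 4.63, -4.67, 4.6, 1], [-0.03, 0.0, 0.11, 4.63, -4.67, 4.6, 1], [-0.02, 0.01, 0.11, 4.63, -4.67, 4.6, 1], [-0.01, 0.02, 0.11, 4.63, -4.67, 4.6, 1], [0.0, 0.03, 0.11, 4.63, -4.67, 4.6, 1], [0.02, 0.04, 0.11, 4.63, -4.67, 4.6, 1], [0.03, 0.05, 0.1, 4.63, -4.67, 4.6, 1]]
```

Call:
drive_tool:
  steps:
    - [0,0,0,4.6,-4.7,4.6,1]
    - [0,0,0,4.6,-4.7,4.6,1]
    - [0,0,0,4.6,-4.7,4.6,1]
    - [0,0,0,4.6,-4.7,4.6,1]
    - [0,0,0,4.6,-4.7,4.6,1]
    - [0,0,0,4.6,-4.7,4.6,1]
    - [0,0,0,4.6,-4.7,4.6,1]
    - [0,0,0,4.6,-4.7,4.6,1]
    - [0,0,0,4.6,-4.7,4.6,1]
    - [0,0,0,4.6,-4.7,4.6,1]

```text
clock: 21.15
eef_pos: [467.7, -43.1, 353.9]
tcp_rot: [152.5, -17.1, 102.0]
ft_force: [0.6, -0.8, -1.0]
opening: 1.001
```

Call:
drive_tool:
  steps:
    - [0,0,0,4.6,-4.7,4.6,1]
    - [0,0,0,4.6,-4.7,4.6,1]
    - [0,0,0,4.6,-4.7,4.6,1]
    - [0,0,0,4.6,-4.7,4.6,1]
    - [0,0,0,4,-4,4,1]
    - [0,0,0,0,0,0,1]

```text
clock: 21.75
eef_pos: [463.5, -36.5, 352.3]
tcp_rot: [176.0, -4.5, 80.1]
ft_force: [-0.5, -0.0, 0.4]
opening: 0.998
```

```bash
python3 -c "
from h import *
st();go([484,2,240],[180,0,75.5])"
```

```text
{'clock': 21.75, 'eef_pos': [463.46, -36.52, 352.28], 'tcp_rot': [175.99, -4.51, 80.14], 'joints': [57.19, 10.04, -60.85, 107.96, 5.94, 62.28, -15.48], 'ft_force': [-0.5, -0.01, 0.44], 'opening': 1.0}
[463. -37. 352.] [176.   -4.5  80.1] d [  20.5   38.5 -112.3] rv [ 3.8 -4.7  4.5] n 3
[[1.08, 0.18, 3.86, 1.28, -1.56, 1.49, 1], [1.19, 0.24, 3.83, 1.28, -1.56, 1.49, 1], [1.3, 0.29, 3.79, 1.28, -1.56, 1.49, 1]]
```

Call:
drive_tool:
  steps:
    - [1.1,0.2,3.8,1.3,-1.6,1.5,1]
    - [1.2,0.3,3.8,1.3,-1.6,1.5,1]
    - [1.3,0.3,3.8,1.3,-1.6,1.5,1]
    - [0,0,3,0,0,0,1]
    - [0,0,3,0,0,0,1]
    - [0,0,2.5,0,0,0,1]
    - [0,0,0.5,0,0,0,1]
    - [0,0,0,0,0,0,1]

```text
clock: 22.55
eef_pos: [479.5, -0.1, 143.2]
tcp_rot: [-179.6, -0.5, 76.4]
ft_force: [-0.0, -0.2, 1.2]
opening: 1.003
```

```bash
python3 -c "
from h import *
st();go([487,4,142],[180,0,75.5])"
```

```text
{'clock': 22.55, 'eef_pos': [479.5, -0.06, 143.21], 'tcp_rot': [-179.6, -0.52, 76.42], 'joints': [33.16, 31.68, -47.99, 115.85, 31.6, 46.47, -46.82], 'ft_force': [-0.05, -0.24, 1.2], 'opening': 1.0}
[479.  -0. 143.] [-179.6   -0.5   76.4] d [ 7.5  4.1 -1.2] rv [-0.4 -0.5  0.9] n 1
[[0.57, 0.64, 0.12, -0.4, -0.52, 0.92, 1]]
```

Call:
drive_tool:
  steps:
    - [0.9,0.7,0.1,-0.4,-0.5,0.9,1]
    - [0.9,0,0,0,0,0,1]
    - [0.6,0,0,0,0,0,1]
    - [0.9,0.3,0,0,0,-1.5,1]
    - [0.9,0.3,0,0,0,-1.5,1]
    - [0.9,0.3,0,0,0,-1.5,1]
    - [0.9,0.3,0,0,0,-1.5,1]
    - [0.9,0.3,0,0,0,-1.5,1]
    - [0.9,0.3,0,0,0,-1.5,1]
    - [0,0,0,0,0,0,1]

```text
clock: 23.55
eef_pos: [523.0, 73.1, 147.0]
tcp_rot: [179.8, 0.0, 85.3]
ft_force: [-1.0, 0.2, 0.0]
opening: 0.997
```

```bash
python3 -c "
from h import *
st();rack('top');rack('side');go([538,134,142],[180,0,94.5],step=9)"
```

```text
{'clock': 23.55, 'eef_pos': [523.03, 73.14, 146.98], 'tcp_rot': [179.76, 0.02, 85.35], 'joints': [23.89, 35.77, -48.66, 109.23, 34.72, 50.67, -47.05], 'ft_force': [-1.04, 0.16, 0.01], 'opening': 1.0}
(array([528.9, 190.6]), array([144.6, 138.5]), 85.8, [[455.0, 123.0], [593.0, 113.0], [603.0, 258.0], [465.0, 268.0]]) 150.94798500855066
(array([530.3, 174.5]), array([191.9, 141.8]), 84.8, [[451.0, 85.0], [592.0, 73.0], [610.0, 264.0], [468.0, 276.0]]) 150.1352814461702
[522.  72. 147.] [1.798e+02 1.000e-01 8.520e+01] d [15.5 61.9 -4.8] rv [ 0.2  0.1 -9.3] n 8
[[0.79, 0.13, 0.06, 0.02, 0.01, -1.16, 1], [0.78, 0.14, 0.06, 0.02, 0.01, -1.16, 1], [0.78, 0.16, 0.06, 0.02, 0.01, -1.16, 1], [0.78, 0.18, 0.06, 0.02, 0.01, -1.16, 1], [0.77, 0.19, 0.06, 0.02, 0.01, -1.16, 1], [0.77, 0.21, 0.06, 0.02, 0.01, -1.16, 1], [0.77, 0.22, 0.06, 0.02, 0.01, -1.16, 1], [0.76, 0.24, 0.06, 0.02, 0.01, -1.16, 1]]
```

Call:
drive_tool:
  steps:
    - [0.75,0.15,0.15,0,0,-1.1,1]
    - [0.75,0.15,0.15,0,0,-1.1,1]
    - [0.75,0.15,0.15,0,0,-1.1,1]
    - [0.75,0.2,0.1,0,0,-1.1,1]
    - [0.75,0.2,0.1,0,0,-1.1,1]
    - [0.75,0.2,0.1,0,0,-1.1,1]
    - [0.7,0.2,0.1,0,0,-1.1,1]
    - [0.5,0.2,0.1,0,0,-1.1,1]
    - [-2,0,0,0,0,0,1]
    - [-3,0,-2,0,0,0,1]

```text
clock: 24.65
eef_pos: [541.1, 78.8, 159.0]
tcp_rot: [-179.7, 1.0, 94.9]
ft_force: [-0.2, -1.2, 0.1]
opening: 1.0
```

Call:
drive_tool:
  steps:
    - [-4,0,-4,0,0,0,1]
    - [-4,0,-4,0,0,0,1]
    - [-4,0,-4,0,0,0,1]
    - [-4,0,-4,0,0,0,1]
    - [-4,0,-3,0,0,0,1]

```text
clock: 25.15
eef_pos: [558.7, -97.0, 339.9]
tcp_rot: [-179.7, 0.2, 96.1]
ft_force: [1.5, 0.9, 0.6]
opening: 1.0
```

```bash
python3 -c "
from h import *
st()
im,X=rack('top','t9.png');print(tops(im,X));im,X=rack('side','s9.png');print(tops(im,X))
cv2.imwrite('pics/k.png',cv2.resize(cv2.imread('pics/t9.png')[150:320,180:420],(720,510),interpolation=2))"
```

```text
{'clock': 25.15, 'eef_pos': [558.69, -97.02, 339.87], 'tcp_rot': [-179.75, 0.18, 96.13], 'joints': [46.76, 27.99, -57.9, 92.15, 24.62, 73.88, -9.08], 'ft_force': [1.51, 0.88, 0.63], 'opening': 1.0}
(array([528.3, 222.9]), array([137.8, 179.2]), 4.4, [[453.0, 307.0], [467.0, 128.0], [604.0, 139.0], [590.0, 318.0]]) 150.87365096389166
[([754.8, 134.0, 68.1], [762.1, 137.9], 31, [271.0, 178.0]), ([732.9, -531.8, 57.9], [732.3, -531.6], 24, [440.0, 186.0]), ([687.5, -658.6, 59.5], [689.5, -658.9], 16, [473.0, 198.0]), ([679.7, -581.8, 57.4], [679.9, -583.5], 22, [454.0, 200.0]), ([625.2, -67.0, 53.9], [626.0, -68.6], 21, [322.0, 212.0]), ([544.1, -63.5, 52.6], [543.7, -63.5], 65, [321.0, 233.0])]
(array([530.4, 224. ]), array([143. , 188.3]), 4.4, [[452.0, 312.0], [466.0, 125.0], [609.0, 136.0], [595.0, 323.0]]) 150.3584041644948
[([394.8, -1979.7, 64.9], [286.0, -1978.2], 1237, [263.0, 9.0]), ([796.0, -586.4, 58.3], [795.0, -581.7], 16, [238.0, 151.0]), ([546.6, -62.2, 53.2], [546.9, -63.6], 63, [331.0, 224.0]), ([631.5, -76.8, 53.0], [631.2, -78.4], 69, [307.0, 226.0]), ([790.3, 172.3, 61.7], [788.6, 171.4], 96, [281.0, 287.0])]
```

View pics/k.png

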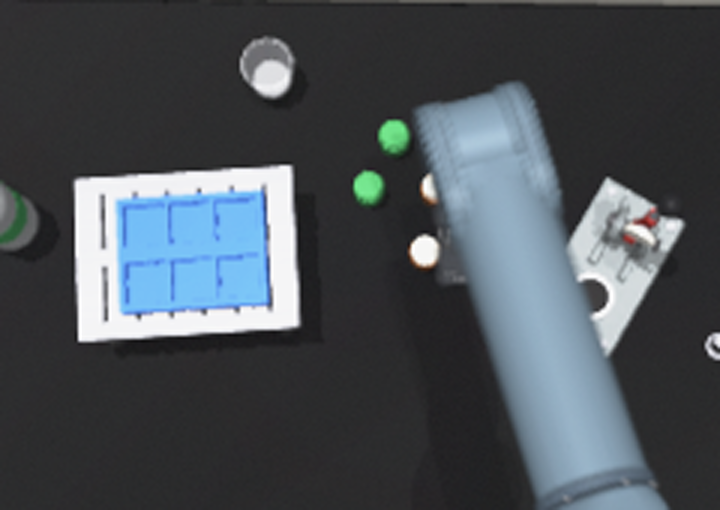

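```bash
python3 -c "
from h import *
go([545,-63,150],[180,0,149])"
```

```text
[ 561. -103.  341.] [-180.     0.4   95.5] d [ -15.9   39.9 -191.2] rv [ -0.2   0.4 -53.5] n 7
[[0.61, -0.17, 2.73, -0.03, 0.05, -7.64, 1], [0.62, -0.09, 2.73, -0.03, 0.05, -7.64, 1], [0.63, -0.01, 2.73, -0.03, 0.05, -7.64, 1], [0.62, 0.07, 2.73, -0.03, 0.05, -7.64, 1], [0.6, 0.15, 2.73, -0.03, 0.05, -7.64, 1], [0.57, 0.23, 2.73, -0.03, 0.05, -7.64, 1], [0.54, 0.3, 2.73, -0.03, 0.05, -7.64, 1]]
```

Call:
drive_tool:
  steps:
    - [0.6,-0.2,2.7,0,0,-7.6,1]
    - [0.6,-0.1,2.7,0,0,-7.6,1]
    - [0.6,0,2.7,0,0,-7.6,1]
    - [0.6,0.1,2.7,0,0,-7.6,1]
    - [0.6,0.2,2.7,0,0,-7.6,1]
    - [0.6,0.2,2.7,0,0,-7.6,1]
    - [0.5,0.3,2.7,0,0,-7.6,1]
    - [0,0,0,0,0,0,1]

```text
clock: 26.05
eef_pos: [547.6, -44.8, 144.2]
tcp_rot: [179.1, 0.1, 151.8]
ft_force: [-0.8, -0.2, -0.0]
opening: 1.003
```

```bash
python3 -c "
from h import *
st();im,d=snap('side');print(tops(im,cloud('side',d)))
go([545.5,-63,22],[180,0,149])"
```

```text
{'clock': 26.05, 'eef_pos': [547.57, -44.84, 144.22], 'tcp_rot': [179.11, 0.09, 151.79], 'joints': [43.76, 44.35, -61.17, 106.03, 45.52, 57.73, 25.07], 'ft_force': [-0.82, -0.17, -0.01], 'opening': 1.0}
[([385.5, -1978.4, 65.2], [279.1, -1979.2], 1231, [264.0, 9.0]), ([795.9, -579.2, 59.8], [795.0, -583.9], 16, [238.0, 151.0]), ([631.8, -75.6, 53.1], [630.6, -77.2], 71, [307.0, 226.0]), ([549.0, -56.9, 52.0], [546.9, -59.0], 42, [331.0, 225.0]), ([790.2, 172.5, 61.1], [788.8, 170.9], 100, [281.0, 287.0])]
[549. -45. 146.] [179.    0.2 151.6] d [  -3.4  -18.1 -124.1] rv [1.  0.2 2.6] n 3
[[-0.17, -0.65, 4.13, 0.32, 0.07, 0.86, 1], [-0.19, -0.63, 4.13, 0.32, 0.07, 0.86, 1], [-0.2, -0.6, 4.13, 0.32, 0.07, 0.86, 1]]
```

Call:
drive_tool:
  steps:
    - [-0.5,-1.8,2,0.9,0,2.5,1]
    - [0,0,1,0,0,0,1]
    - [0,0,0,0,0,0,1]

```text
clock: 26.4
eef_pos: [548.3, -59.6, 119.0]
tcp_rot: [179.6, 0.4, 148.7]
ft_force: [-0.0, 0.3, -0.5]
opening: 0.998
```

```bash
python3 -c "
from h import *
st();go([545.5,-63,22],[180,0,149])"
```

```text
{'clock': 26.4, 'eef_pos': [548.27, -59.57, 119.0], 'tcp_rot': [179.57, 0.41, 148.7], 'joints': [43.19, 45.71, -58.38, 106.59, 47.59, 55.46, 21.92], 'ft_force': [-0.03, 0.27, -0.47], 'opening': 1.0}
[548. -60. 119.] [179.6   0.4 148.7] d [ -2.8  -3.4 -97. ] rv [ 0.4  0.4 -0.3] n 3
[[0.04, -0.17, 3.23, 0.14, 0.14, -0.1, 1], [0.04, -0.16, 3.23, 0.14, 0.14, -0.1, 1], [0.03, -0.15, 3.23, 0.14, 0.14, -0.1, 1]]
```

Call:
drive_tool:
  steps:
    - [0.05,-0.2,3,0.1,0.1,0,1]
    - [0.05,-0.2,3,0.1,0.1,0,1]
    - [0,-0.1,2.2,0.1,0.1,0,1]
    - [0,0,1.0,0,0,0,1]
    - [0,0,0,0,0,0,1]

```text
clock: 26.9
eef_pos: [553.3, -59.4, 32.2]
tcp_rot: [179.3, 0.7, 148.5]
ft_force: [-0.2, -0.4, 0.4]
opening: 1.002
```

```bash
python3 -c "
from h import *
st();go([545.5,-63,22],[180,0,149])"
```

```text
{'clock': 26.9, 'eef_pos': [553.28, -59.4, 32.23], 'tcp_rot': [179.32, 0.72, 148.53], 'joints': [38.8, 52.4, -51.53, 107.49, 55.7, 48.34, 16.31], 'ft_force': [-0.2, -0.39, 0.39], 'opening': 1.0}
[553. -59.  32.] [179.3   0.7 148.5] d [ -7.8  -3.6 -10.2] rv [ 0.7  0.7 -0.5] n 1
[[0.49, -0.73, 1.01, 0.68, 0.73, -0.47, 1]]
```

Call:
drive_tool:
  steps:
    - [0.5,-0.7,0.9,0.7,0.7,-0.5,1]
    - [0,0,0.1,0,0,0,0.4]
    - [0,0,0,0,0,0,0.2]
    - [0,0,0,0,0,0,0.2]
    - [0,0,0,0,0,0,0.2]
    - [0,0,0,0,0,0,0.2]
    - [0,0,0,0,0,0,0.2]
    - [0,0,0,0,0,0,0.2]
    - [0,0,0,0,0,0,0.2]
  grip_force: 20

```text
clock: 27.8
eef_pos: [548.1, -62.5, 26.1]
tcp_rot: [179.9, 0.3, 149.0]
ft_force: [0.1, 0.2, 0.0]
opening: 0.445
```

```bash
python3 -c "
from h import *
st();go([491,-281,180],[180,0,149.2],g=.2)"
```

```text
{'clock': 27.8, 'eef_pos': [548.11, -62.54, 26.1], 'tcp_rot': [179.88, 0.31, 149.02], 'joints': [38.78, 52.84, -51.12, 107.7, 56.03, 48.48, 16.68], 'ft_force': [0.09, 0.15, 0.0], 'opening': 0.45}
[548. -63.  26.] [179.9   0.3 149. ] d [ -57.1 -218.5  153.9] rv [ 0.1  0.3 -0.2] n 7
[[-0.92, -3.09, -2.2, 0.02, 0.04, -0.03, 0.2], [-0.92, -3.09, -2.2, 0.02, 0.04, -0.03, 0.2], [-0.91, -3.09, -2.2, 0.02, 0.04, -0.03, 0.2], [-0.91, -3.09, -2.2, 0.02, 0.04, -0.03, 0.2], [-0.91, -3.1, -2.2, 0.02, 0.04, -0.03, 0.2], [-0.9, -3.1, -2.2, 0.02, 0.04, -0.03, 0.2], [-0.9, -3.1, -2.2, 0.02, 0.04, -0.03, 0.2]]
```

Call:
drive_tool:
  steps:
    - [0,0,-1.5,0,0,0,0.2]
    - [0,0,-3,0,0,0,0.2]
    - [0,0,-4,0,0,0,0.2]
    - [0,0,-4,0,0,0,0.2]
    - [0,0,-2,0,0,0,0.2]
    - [0,0,0,0,0,0,0.2]

```text
clock: 28.4
eef_pos: [546.2, -60.9, 179.7]
tcp_rot: [179.9, 0.2, 149.2]
ft_force: [-0.0, -0.2, -1.4]
opening: 0.444
```

```bash
python3 - <<'E'
from h import *
st()
for n in('top','side'):
    im,d=snap(n);u,v=proj(n,[491,-281,14]);u,v=int(round(u)),int(round(v))
    g=cv2.cvtColor(im,cv2.COLOR_RGB2GRAY)[v-14:v+15,u-14:u+15]
    m=(g<90).astype(np.uint8);k,l,s,c=cv2.connectedComponentsWithStats(m)
    for j in range(1,k):
        if s[j,4]>10:print(n,s[j],np.round(onz(n,c[j][1]+v-14,c[j][0]+u-14,14),1))
for n in('top','side'):
    im,d=snap(n);X=cloud(n,d);m=(X[...,2]>285)&(im.max(2)<70)&(abs(X[...,0]-567)<60)&(abs(X[...,1]+326)<60)
    v,u=np.nonzero(m)
    if len(u):print('knob',n,len(u),np.round(onz(n,v.mean(),u.mean(),306),1),X[m][:,2].max())
E
```

```text
{'clock': 28.4, 'eef_pos': [546.18, -60.93, 179.69], 'tcp_rot': [179.89, 0.18, 149.18], 'joints': [46.01, 41.42, -62.64, 104.51, 42.25, 60.99, 26.18], 'ft_force': [-0.05, -0.18, -1.43], 'opening': 0.44}
top [ 0  0  5  5 19] [ 540.2 -233.4   14. ]
top [ 9 10 11 10 83] [ 490.6 -284.    14. ]
top [25 23  4  6 15] [ 444.7 -331.8   14. ]
side [  0   0  29  29 620] [ 488.1 -275.8   14. ]
knob top 69 [ 568.8 -326.8  306. ] 326.53268909151944
knob side 48 [ 569.9 -324.8  306. ] 323.7108677844152
```

Call:
drive_tool:
  steps:
    - [-0.9,-3,0,0,0,0,0.2]
    - [-0.9,-3,0,0,0,0,0.2]
    - [-0.9,-3,0,0,0,0,0.2]
    - [-0.9,-3,0,0,0,0,0.2]
    - [-0.9,-3,0,0,0,0,0.2]
    - [-0.9,-3,0,0,0,0,0.2]
    - [-0.9,-2.5,0,0,0,0,0.2]
    - [0,0,0,0,0,0,0.2]

```text
clock: 29.4
eef_pos: [484.7, -275.0, 161.8]
tcp_rot: [-179.9, -1.4, 149.5]
ft_force: [0.2, -0.2, -2.6]
opening: 0.453
```

```bash
python3 -c "
from h import *
st();go([492.5,-282,60],[180,0,149.2],g=.2)"
```

```text
{'clock': 29.4, 'eef_pos': [484.71, -274.95, 161.77], 'tcp_rot': [-179.87, -1.36, 149.5], 'joints': [67.63, 44.35, -61.64, 102.79, 43.69, 62.29, 49.19], 'ft_force': [0.18, -0.19, -2.58], 'opening': 0.45}
[ 485. -275.  162.] [-179.9   -1.4  149.5] d [   7.8   -7.  -101.8] rv [-0.1 -1.4  0.3] n 3
[[-0.42, -0.06, 3.38, -0.04, -0.45, 0.1, 0.2], [-0.4, -0.06, 3.39, -0.04, -0.45, 0.1, 0.2], [-0.37, -0.07, 3.39, -0.04, -0.45, 0.1, 0.2]]
```

Call:
drive_tool:
  steps:
    - [-0.4,0,3.4,0,-0.5,0.1,0.2]
    - [-0.4,0,3.4,0,-0.5,0.1,0.2]
    - [-0.3,-0.1,3,0,-0.4,0.1,0.2]
    - [0,0,0,0,0,0,0.2]

```text
clock: 29.8
eef_pos: [490.4, -278.6, 56.3]
tcp_rot: [-180.0, -0.3, 149.2]
ft_force: [-0.2, -0.3, -1.6]
opening: 0.447
```

```bash
python3 -c "
from h import *
st();go([492.5,-282,40],[180,0,149.2],g=.2)
im,d=snap('side','s10.png');u,v=map(int,proj('side',[491,-281,30]));cv2.imwrite('pics/l.png',cv2.resize(im[v-45:v+35,u-50:u+50,::-1],(750,600),interpolation=2))"
```

```text
{'clock': 29.8, 'eef_pos': [490.38, -278.62, 56.27], 'tcp_rot': [-179.97, -0.29, 149.18], 'joints': [63.05, 51.82, -53.98, 105.15, 52.95, 52.79, 42.93], 'ft_force': [-0.17, -0.32, -1.64], 'opening': 0.45}
[ 490. -279.   56.] [-180.    -0.3  149.2] d [  2.1  -3.4 -16.3] rv [-0.  -0.3 -0. ] n 1
[[-0.36, -0.18, 1.62, -0.03, -0.29, -0.02, 0.2]]
```

View pics/l.png

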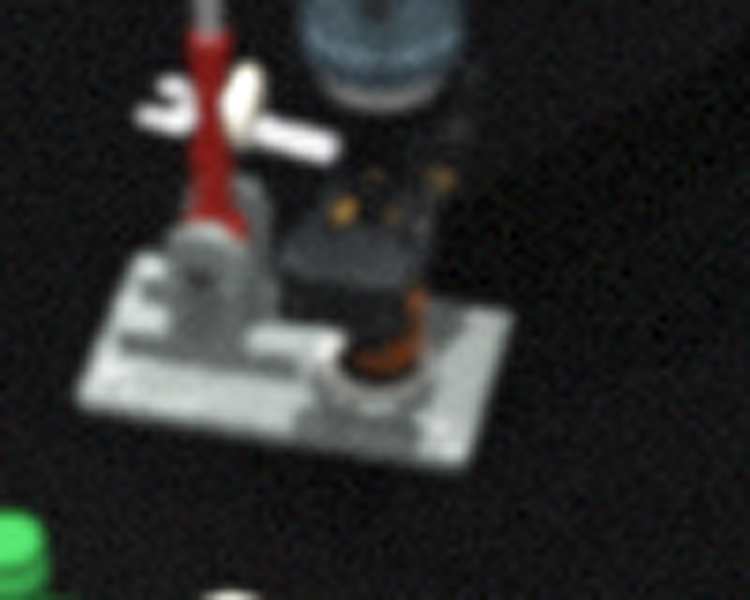

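Call:
drive_tool:
  steps:
    - [-0.3,-0.2,0.8,0,-0.3,0,0.2]
    - [0,0,0.5,0,0,0,0.2]
    - [0,0,0.2,0,0,0,0.2]
    - [0,0,0,0,0,0,0.2]

```text
clock: 30.25
eef_pos: [495.8, -280.9, 45.7]
tcp_rot: [179.9, 0.4, 149.3]
ft_force: [0.1, -0.6, -0.6]
opening: 0.449
```

```bash
python3 -c "
from h import *
st();go([492.5,-282,40],[180,0,149.2],g=.2)"
```

```text
{'clock': 30.25, 'eef_pos': [495.78, -280.95, 45.68], 'tcp_rot': [179.9, 0.38, 149.3], 'joints': [62.51, 52.75, -53.18, 104.92, 54.33, 51.58, 42.3], 'ft_force': [0.15, -0.57, -0.64], 'opening': 0.45}
[ 496. -281.   46.] [179.9   0.4 149.3] d [-3.3 -1.1 -5.7] rv [0.1 0.4 0.1] n 1
[[0.23, -0.26, 0.57, 0.1, 0.38, 0.1, 0.2]]
```

Call:
drive_tool:
  steps:
    - [0.25,-0.2,-0.1,0.1,0.4,0.1,0.2]
    - [0,0,0.4,0,0,0,0.2]
    - [0,0,0.3,0,0,0,0.2]
    - [0,0,0.1,0,0,0,0.2]

```text
clock: 30.65
eef_pos: [493.2, -282.1, 40.0]
tcp_rot: [-180.0, 0.1, 149.2]
ft_force: [-2.8, 0.9, 11.0]
opening: 0.447
```

```bash
python3 -c "
from h import *
st();go([492.5,-282,40],[180,0,149.2],g=.2)"
```

```text
{'clock': 30.65, 'eef_pos': [493.18, -282.06, 40.03], 'tcp_rot': [-179.97, 0.09, 149.16], 'joints': [62.4, 53.17, -52.74, 104.97, 54.64, 51.42, 42.09], 'ft_force': [-2.85, 0.85, 10.98], 'opening': 0.45}
[ 493. -282.   40.] [-1.800e+02  1.000e-01  1.492e+02] d [-0.7  0.1 -0. ] rv [-0.   0.1 -0. ] n 1
[[0.06, -0.03, 0.0, -0.03, 0.09, -0.04, 0.2]]
```

Call:
drive_tool:
  steps:
    - [0,0,-0.1,0,0,0,0.7]
    - [0,0,0,0,0,0,0.7]
    - [0,0,0,0,0,0,0.7]
    - [0,0,0,0,0,0,0.7]
    - [0,0,0,0,0,0,0.7]
    - [0,0,-2,0,0,0,0.7]
    - [0,0,-4,0,0,0,0.7]
    - [0,0,-4,0,0,0,0.7]
    - [0,0,-5,0,0,0,0.7]
    - [0,0,-5,0,0,0,0.7]

```text
clock: 31.65
eef_pos: [489.3, -280.4, 239.6]
tcp_rot: [-180.0, -0.7, 149.3]
ft_force: [1.0, -1.1, 0.9]
opening: 0.699
```

Call:
drive_tool:
  steps:
    - [0,0,-5,0,0,0,0.7]
    - [0,0,-4.5,0,0,0,0.7]
    - [0,0,0,0,0,0,0.7]

```text
clock: 31.95
eef_pos: [492.6, -280.2, 343.4]
tcp_rot: [180.0, -0.1, 149.3]
ft_force: [-0.5, 0.7, 0.8]
opening: 0.699
```

```bash
python3 -c "
from h import *
st();go([569,-326,348],[180,0,149.2],g=.7)
for n in('side','top'):
    im,d=snap(n,n+'11.png');print(tops(im,cloud(n,d)))
im=cv2.imread('pics/side11.png');u,v=map(int,proj('side',[491,-281,30]));cv2.imwrite('pics/m.png',cv2.resize(im[v-45:v+35,u-50:u+50],(750,600),interpolation=2))"
```

```text
{'clock': 31.95, 'eef_pos': [492.59, -280.22, 343.38], 'tcp_rot': [179.95, -0.13, 149.32], 'joints': [72.35, 32.98, -69.06, 91.71, 31.29, 77.41, 58.58], 'ft_force': [-0.49, 0.66, 0.79], 'opening': 0.7}
[ 493. -280.  343.] [ 1.800e+02 -1.000e-01  1.493e+02] d [ 76.4 -45.8   4.6] rv [ 0.  -0.1  0.1] n 2
[[-4.45, -0.02, -0.24, 0.02, -0.07, 0.06, 0.7], [-4.45, -0.01, -0.24, 0.02, -0.07, 0.06, 0.7]]
[([390.0, -1979.3, 64.6], [275.2, -1975.9], 1225, [264.0, 9.0]), ([499.4, -274.4, 67.0], [500.8, -276.8], 26, [326.0, 182.0]), ([632.2, -77.2, 51.5], [631.4, -75.8], 71, [307.0, 226.0]), ([788.2, 172.6, 62.1], [787.4, 167.6], 99, [281.0, 287.0])]
[([756.1, 132.6, 68.6], [762.3, 137.9], 31, [271.0, 178.0]), ([729.6, -531.5, 59.6], [731.8, -531.8], 25, [441.0, 187.0]), ([688.0, -658.0, 57.3], [689.3, -658.2], 16, [473.0, 198.0]), ([679.5, -579.7, 59.2], [680.2, -583.6], 22, [454.0, 200.0]), ([629.4, -78.4, 52.5], [629.1, -78.5], 71, [325.0, 211.0]), ([498.4, -281.3, 68.0], [498.7, -281.0], 46, [378.0, 245.0])]
```

View pics/m.png

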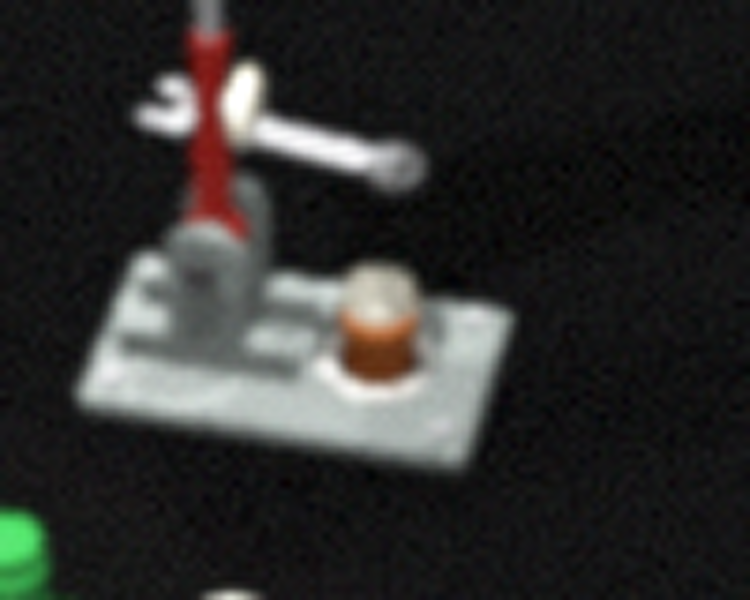

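Call:
drive_tool:
  steps:
    - [0,0,2.5,0,0,0,0.7]
    - [0,0,2.2,0,0,0,0.7]
    - [0,0,0,0,0,0,0.7]

```text
clock: 32.35
eef_pos: [487.3, -280.3, 285.5]
tcp_rot: [-179.9, -0.9, 149.3]
ft_force: [-1.1, 0.5, -0.8]
opening: 0.7
```

```bash
python3 -c "
from h import *
st();go([569,-326,296],[180,0,149.2],g=.7)"
```

```text
{'clock': 32.35, 'eef_pos': [487.27, -280.34, 285.48], 'tcp_rot': [-179.87, -0.87, 149.3], 'joints': [71.23, 35.84, -66.68, 96.07, 34.13, 72.36, 56.39], 'ft_force': [-1.11, 0.54, -0.84], 'opening': 0.7}
[ 487. -280.  285.] [-179.9   -0.9  149.3] d [ 81.7 -45.7  10.5] rv [-0.1 -0.9  0.1] n 3
[[-3.11, 0.08, -0.4, -0.04, -0.29, 0.03, 0.7], [-3.12, 0.08, -0.38, -0.04, -0.29, 0.03, 0.7], [-3.12, 0.09, -0.37, -0.04, -0.29, 0.03, 0.7]]
```

Call:
drive_tool:
  steps:
    - [-3,0.1,-0.4,0,-0.3,0,0.7]
    - [-3,0.1,-0.4,0,-0.3,0,0.7]
    - [-2,0.1,-0.3,0,-0.3,0,0.7]
    - [0,0,0,0,0,0,0.7]

```text
clock: 32.75
eef_pos: [556.9, -319.2, 291.5]
tcp_rot: [-179.8, -0.5, 149.4]
ft_force: [0.4, 0.1, -0.2]
opening: 0.7
```

```bash
python3 -c "
from h import *
st();go([569,-326,296],[180,0,149.2],g=.7)"
```

```text
{'clock': 32.75, 'eef_pos': [556.86, -319.18, 291.55], 'tcp_rot': [-179.8, -0.51, 149.37], 'joints': [63.69, 41.97, -62.7, 83.75, 37.47, 77.59, 58.08], 'ft_force': [0.38, 0.1, -0.21], 'opening': 0.7}
[ 557. -319.  292.] [-179.8   -0.5  149.4] d [12.1 -6.8  4.5] rv [-0.2 -0.5  0.2] n 1
[[-1.39, 0.03, -0.46, -0.2, -0.51, 0.17, 0.7]]
```

Call:
drive_tool:
  steps:
    - [-1.3,0,-0.4,-0.2,-0.5,0.2,0.7]
    - [0,0,0,0,0,0,0.2]
    - [0,0,0,0,0,0,0.2]
    - [0,0,0,0,0,0,0.2]
    - [0,0,0,0,0,0,0.2]
    - [0,0,0,0,0,0,0.2]
    - [0,0,0,0,0,0,0.2]
  grip_force: 45

```text
clock: 33.45
eef_pos: [563.4, -325.9, 293.7]
tcp_rot: [-179.7, -0.3, 149.2]
ft_force: [2.0, -0.2, -2.2]
opening: 0.331
```

```bash
python3 - <<'E'
from h import *
o=st();go([569,-326,296],[180,0,149.2],g=.2)
# arc rows: constant step
import math
th=np.linspace(0,1.58,18)
p=np.c_[220*np.sin(th),220*np.cos(th)]
print(np.round(np.diff(p,axis=0)/10,2).tolist())
E
```

```text
{'clock': 33.45, 'eef_pos': [563.41, -325.93, 293.74], 'tcp_rot': [-179.74, -0.31, 149.17], 'joints': [63.14, 42.48, -62.31, 82.3, 37.8, 78.16, 58.41], 'ft_force': [1.98, -0.19, -2.18], 'opening': 0.33}
[ 563. -326.  294.] [-179.7   -0.3  149.2] d [ 5.6 -0.1  2.3] rv [-0.3 -0.3 -0. ] n 1
[[-0.48, 0.28, -0.23, -0.26, -0.31, -0.03, 0.2]]
[[2.04, -0.09], [2.02, -0.28], [1.99, -0.47], [1.94, -0.65], [1.87, -0.83], [1.78, -1.0], [1.68, -1.16], [1.57, -1.31], [1.44, -1.45], [1.3, -1.58], [1.15, -1.69], [0.98, -1.79], [0.81, -1.88], [0.64, -1.94], [0.45, -1.99], [0.27, -2.03], [0.08, -2.04]]
```

Call:
drive_tool:
  steps:
    - [0,0,0,0,0,0,0.7]
    - [0,0,0,0,0,0,0.7]
    - [0,0,0,0,0,0,0.7]
    - [-0.8,0.2,-0.3,-0.2,-0.3,0,0.7]
    - [0,0,0,0,0,0,0.2]
    - [0,0,0,0,0,0,0.2]
    - [0,0,0,0,0,0,0.2]
    - [0,0,0,0,0,0,0.2]
    - [0,0,0,0,0,0,0.2]
  grip_force: 45

```text
clock: 34.35
eef_pos: [570.1, -329.9, 296.7]
tcp_rot: [-179.7, -0.1, 149.1]
ft_force: [1.6, 3.4, -0.5]
opening: 0.335
```

```bash
python3 - <<'E'
from h import *
o=st()
E
```

```text
{'clock': 34.35, 'eef_pos': [570.1, -329.93, 296.72], 'tcp_rot': [-179.7, -0.13, 149.1], 'joints': [62.49, 42.89, -62.04, 80.96, 38.04, 78.74, 58.65], 'ft_force': [1.6, 3.43, -0.47], 'opening': 0.33}
```

Call:
drive_tool:
  steps:
    - [2.0,0,0.1,0,0,0,0.2]
    - [2.0,0,0.3,0,0,0,0.2]
    - [2.0,0,0.5,0,0,0,0.2]
    - [1.9,0,0.65,0,0,0,0.2]
    - [1.9,0,0.8,0,0,0,0.2]
    - [0,0,0,0,0,0,0.2]

```text
clock: 34.95
eef_pos: [490.3, -282.7, 275.8]
tcp_rot: [-179.8, 1.1, 148.9]
ft_force: [4.8, -0.7, -3.9]
opening: 0.329
```

```bash
cat >> h.py <<'E'
XC=np.array([.859,-.512,0]);PV=np.array([568.,-326.5,86.])
def lev():
    o=st();r=np.array(o['eef_pos'])+[0,0,11]-PV;f=-r@XC;print('front %.1f up %.1f r %.1f ang %.3f lat %.1f'%(f,r[2],np.hypot(f,r[2]),np.arctan2(f,r[2]),r@np.array([.512,.859,0])))
E
python3 - <<'E'
from h import *
lev()
E
```

```text
{'clock': 34.95, 'eef_pos': [490.34, -282.74, 275.78], 'tcp_rot': [-179.81, 1.1, 148.92], 'joints': [71.47, 35.53, -66.24, 97.75, 35.31, 69.22, 55.31], 'ft_force': [4.8, -0.75, -3.94], 'opening': 0.33}
front 89.1 up 200.8 r 219.7 ang 0.418 lat -2.2
```

Call:
drive_tool:
  steps:
    - [1.8,0,0.9,0,0,0,0.2]
    - [1.75,0,1.1,0,0,0,0.2]
    - [1.65,0,1.25,0,0,0,0.2]
    - [1.5,0,1.4,0,0,0,0.2]
    - [1.4,0,1.5,0,0,0,0.2]
    - [1.2,0,1.65,0,0,0,0.2]
    - [1.05,0,1.75,0,0,0,0.2]
    - [0.9,0,1.85,0,0,0,0.2]
    - [0,0,0,0,0,0,0.2]

```text
clock: 35.85
eef_pos: [399.4, -229.1, 165.7]
tcp_rot: [-179.3, 1.5, 148.8]
ft_force: [-0.9, -1.4, 5.2]
opening: 0.332
```

```bash
python3 - <<'E'
from h import *
lev()
E
```

```text
{'clock': 35.85, 'eef_pos': [399.41, -229.11, 165.65], 'tcp_rot': [-179.3, 1.45, 148.82], 'joints': [73.98, 33.54, -63.65, 118.45, 40.71, 51.64, 46.11], 'ft_force': [-0.9, -1.41, 5.24], 'opening': 0.33}
front 194.7 up 90.7 r 214.8 ang 1.135 lat -2.7
```

Call:
drive_tool:
  steps:
    - [0.8,0,1.85,0,0,0,0.2]
    - [0.65,0,1.9,0,0,0,0.2]
    - [0.45,0,1.95,0,0,0,0.2]
    - [0.25,0,1.8,0,0,0,0.2]
    - [0.1,0,1.2,0,0,0,0.2]
    - [0,0,0.8,0,0,0,0.2]

```text
clock: 36.45
eef_pos: [384.8, -220.6, 73.3]
tcp_rot: [-178.9, 1.3, 148.8]
ft_force: [-8.4, 1.8, 28.9]
opening: 0.324
```

```bash
python3 - <<'E'
from h import *
lev()
E
```

```text
{'clock': 36.45, 'eef_pos': [384.77, -220.62, 73.32], 'tcp_rot': [-178.88, 1.32, 148.76], 'joints': [65.96, 40.05, -53.45, 123.48, 53.01, 42.24, 34.96], 'ft_force': [-8.39, 1.84, 28.94], 'opening': 0.32}
front 211.6 up -1.7 r 211.6 ang 1.579 lat -2.9
```

Call:
drive_tool:
  steps:
    - [0,0,0.15,0,0,0,0.2]
    - [0,0,0,0,0,0,0.2]

```text
clock: 36.65
eef_pos: [385.7, -221.2, 73.1]
tcp_rot: [-178.6, 1.2, 148.8]
ft_force: [-6.4, 3.0, 5.4]
opening: 0.314
```

Call:
drive_tool:
  steps:
    - [0,0,-0.8,0,0,0,0.2]
    - [-0.05,0,-1,0,0,0,0.2]
    - [-0.1,0,-1,0,0,0,0.2]
    - [-0.15,0,-1,0,0,0,0.2]
    - [-0.2,0,-1,0,0,0,0.2]
    - [-0.25,0,-0.95,0,0,0,0.2]
    - [-0.3,0,-0.95,0,0,0,0.2]
    - [-0.35,0,-0.95,0,0,0,0.2]
    - [-0.35,0,-0.95,0,0,0,0.2]
    - [-0.4,0,-0.9,0,0,0,0.2]

```text
clock: 37.65
eef_pos: [411.4, -236.6, 180.7]
tcp_rot: [-178.5, 1.9, 148.6]
ft_force: [4.6, -7.8, -1.0]
opening: 0.306
```

```bash
python3 - <<'E'
from h import *
lev()
im,d=snap('side');print(tops(im,cloud('side',d)))
E
```

```text
{'clock': 37.65, 'eef_pos': [411.41, -236.57, 180.66], 'tcp_rot': [-178.45, 1.93, 148.58], 'joints': [73.26, 32.83, -63.65, 116.26, 39.93, 53.63, 46.74], 'ft_force': [4.63, -7.83, -1.0], 'opening': 0.31}
front 180.6 up 105.7 r 209.2 ang 1.041 lat -2.9
[([397.0, -1979.1, 64.8], [282.7, -1984.5], 1257, [263.0, 9.0]), ([796.0, -586.2, 57.0], [795.5, -583.9], 16, [238.0, 151.0]), ([495.8, -271.8, 61.1], [492.3, -273.9], 40, [327.0, 182.0]), ([631.4, -75.6, 53.3], [631.6, -78.0], 70, [307.0, 226.0]), ([790.0, 172.3, 61.3], [788.7, 169.0], 102, [281.0, 287.0])]
```

Call:
drive_tool:
  steps:
    - [0.4,0,-0.25,0,0,0,0.2]
    - [0.3,0,-0.2,0,0,0,0.2]
    - [0,0,0,0,0,0,0.2]

```text
clock: 38.0
eef_pos: [418.0, -240.5, 191.7]
tcp_rot: [-178.8, 3.5, 148.4]
ft_force: [-9.6, 2.6, 9.2]
opening: 0.305
```

```bash
python3 - <<'E'
from h import *
lev()
for n in('side','top'):
    im,d=snap(n,n+'13.png')
im=cv2.imread('pics/side13.png');u,v=map(int,proj('side',[460,-260,120]));a=cv2.resize(im[v-40:v+40,u-50:u+50],(750,600),interpolation=2);cv2.imwrite('pics/n.png',a)
E
```

```text
{'clock': 38.0, 'eef_pos': [417.99, -240.45, 191.68], 'tcp_rot': [-178.8, 3.53, 148.4], 'joints': [74.34, 31.78, -64.54, 115.93, 39.55, 53.03, 47.25], 'ft_force': [-9.57, 2.63, 9.21], 'opening': 0.3}
front 172.9 up 116.7 r 208.6 ang 0.977 lat -2.9
```

View pics/n.png

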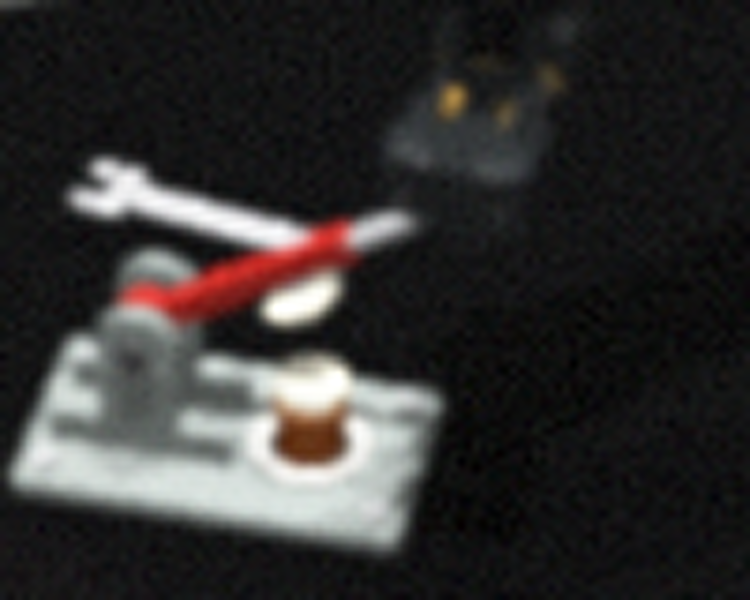

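Call:
drive_tool:
  steps:
    - [-0.6,0,-0.75,0,0.4,0,0.2]
    - [-0.65,0,-0.7,0,0.4,0,0.2]
    - [-0.7,0,-0.7,0,0.4,0,0.2]
    - [-0.7,0,-0.65,0,0.4,0,0.2]
    - [-0.75,0,-0.6,0,0.4,0,0.2]
    - [-0.8,0,-0.6,0,0.4,0,0.2]
    - [-0.8,0,-0.55,0,0.4,0,0.2]
    - [-0.85,0,-0.5,0,0.4,0,0.2]
    - [-0.85,0,-0.45,0,0,0,0.2]
    - [0,0,0,0,0,0,0.2]

```text
clock: 39.1
eef_pos: [477.9, -275.9, 255.6]
tcp_rot: [-178.9, -0.2, 148.4]
ft_force: [2.8, -4.3, -1.1]
opening: 0.288
```

```bash
python3 - <<'E'
from h import *
lev()
E
```

```text
{'clock': 39.1, 'eef_pos': [477.92, -275.87, 255.56], 'tcp_rot': [-178.87, -0.21, 148.42], 'joints': [70.34, 35.46, -64.39, 100.0, 35.45, 67.98, 53.92], 'ft_force': [2.8, -4.35, -1.14], 'opening': 0.29}
front 103.3 up 180.6 r 208.0 ang 0.520 lat -2.6
```

Call:
drive_tool:
  steps:
    - [-0.8,0,-0.6,0,0,0,0.2]
    - [-0.85,0,-0.55,0,0,0,0.2]
    - [-0.9,0,-0.5,0,0,0,0.2]
    - [-0.9,0,-0.45,0,0,0,0.2]
    - [-0.9,0,-0.4,0,0,0,0.2]
    - [0,0,0,0,0,0,0.2]

```text
clock: 39.7
eef_pos: [517.3, -299.0, 275.4]
tcp_rot: [-179.3, -0.4, 148.5]
ft_force: [0.2, -3.8, 2.0]
opening: 0.282
```

```bash
python3 - <<'E'
from h import *
lev()
n='side';im,d=snap(n);X=cloud(n,d);i=im.astype(int);m=(i[...,0]>i[...,1]+60)&(X[...,2]>80)&(abs(X[...,0]-520)<120)&(abs(X[...,1]+290)<100)
Q=X[m]-PV;f=-Q@XC;k=np.polyfit(Q[:,2],f,1);print('lever tilt from red',np.arctan(k[0]),m.sum())
E
```

```text
{'clock': 39.7, 'eef_pos': [517.29, -299.01, 275.4], 'tcp_rot': [-179.26, -0.39, 148.51], 'joints': [66.94, 38.37, -62.98, 91.91, 35.95, 72.8, 55.96], 'ft_force': [0.2, -3.81, 2.01], 'opening': 0.28}
front 57.6 up 200.4 r 208.5 ang 0.280 lat -2.4
lever tilt from red 0.36063115215346836 90
```

Call:
drive_tool:
  steps:
    - [-0.8,0,-0.35,0,0,0,0.2]
    - [-0.8,0,-0.3,0,0,0,0.2]
    - [-0.8,0,-0.2,0,0,0,0.2]
    - [-0.8,0,-0.15,0,0,0,0.2]
    - [0,0,0,0,0,0,0.2]

```text
clock: 40.25
eef_pos: [545.1, -315.5, 282.8]
tcp_rot: [-179.3, -0.7, 148.6]
ft_force: [1.0, -3.5, -4.6]
opening: 0.275
```

```bash
python3 - <<'E'
from h import *
lev()
n='side';im,d=snap(n,'s14.png');X=cloud(n,d);i=im.astype(int);m=(i[...,0]>i[...,1]+60)&(X[...,2]>80)&(abs(X[...,0]-520)<120)&(abs(X[...,1]+290)<100)
Q=X[m]-PV;f=-Q@XC;k=np.polyfit(Q[:,2],f,1);print('lever tilt from red',np.arctan(k[0]),m.sum())
u,v=map(int,proj('side',[520,-295,180]));cv2.imwrite('pics/o.png',cv2.resize(im[v-50:v+50,u-50:u+50,::-1],(600,600),interpolation=2))
E
```

```text
{'clock': 40.25, 'eef_pos': [545.15, -315.47, 282.75], 'tcp_rot': [-179.3, -0.72, 148.61], 'joints': [64.03, 40.87, -61.62, 86.11, 36.79, 75.97, 57.26], 'ft_force': [0.97, -3.5, -4.6], 'opening': 0.28}
front 25.3 up 207.8 r 209.3 ang 0.121 lat -2.2
lever tilt from red 0.17726581662938717 84
```

View pics/o.png

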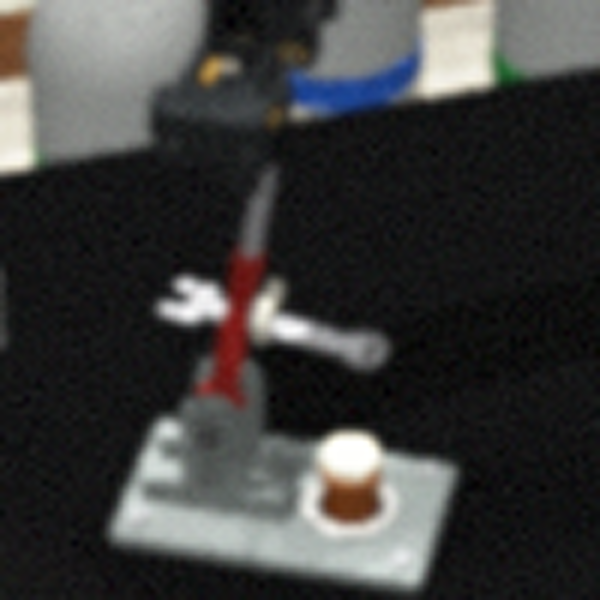

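Call:
drive_tool:
  steps:
    - [-0.8,0,-0.2,0,0,0,0.2]
    - [-0.8,0,-0.15,0,0,0,0.2]
    - [-0.8,0,-0.1,0,0,0,0.2]
    - [-0.6,0,-0.1,0,0,0,0.2]
    - [0,0,0,0,0,0,0.2]

```text
clock: 40.8
eef_pos: [570.9, -330.7, 285.1]
tcp_rot: [-179.3, -1.1, 148.7]
ft_force: [0.4, -1.7, -7.1]
opening: 0.262
```

```bash
cat >> h.py <<'E'
def tilt():
    n='side';im,d=snap(n);X=cloud(n,d);i=im.astype(int);m=(i[...,0]>i[...,1]+60)&(X[...,2]>80)&(abs(X[...,0]-520)<120)&(abs(X[...,1]+290)<100)
    Q=X[m]-PV;f=-Q@XC;k=np.polyfit(Q[:,2],f,1);print('lever tilt from red',np.arctan(k[0]),m.sum())
E
python3 - <<'E'
from h import *
lev();tilt()
E
```

```text
{'clock': 40.8, 'eef_pos': [570.91, -330.72, 285.14], 'tcp_rot': [-179.3, -1.1, 148.7], 'joints': [61.22, 43.44, -60.26, 80.67, 37.74, 78.67, 58.51], 'ft_force': [0.42, -1.69, -7.14], 'opening': 0.26}
front -4.7 up 210.1 r 210.2 ang -0.022 lat -2.1
lever tilt from red 0.032269686173210056 84
```

Call:
drive_tool:
  steps:
    - [-0.5,0,-0.1,0,0,0,0.2]
    - [0,0,0,0,0,0,0.2]
    - [0,0,0,0,0,0,0.7]
    - [0,0,0,0,0,0,0.7]
    - [0,0,0,0,0,0,0.7]
    - [0,0,0,0,0,0,0.7]
    - [0,0,0,0,0,0,0.7]

```text
clock: 41.55
eef_pos: [577.5, -331.7, 292.3]
tcp_rot: [-179.4, -0.7, 148.8]
ft_force: [-0.4, 0.0, -0.3]
opening: 0.688
```

```bash
python3 - <<'E'
from h import *
lev();tilt()
E
```

```text
{'clock': 41.55, 'eef_pos': [577.53, -331.73, 292.31], 'tcp_rot': [-179.44, -0.7, 148.77], 'joints': [60.76, 43.45, -60.34, 79.5, 37.72, 79.21, 58.77], 'ft_force': [-0.39, 0.02, -0.29], 'opening': 0.69}
front -10.9 up 217.3 r 217.6 ang -0.050 lat 0.4
lever tilt from red -0.01741833627022657 76
```

Call:
drive_tool:
  steps:
    - [3,0,0,0,0.2,0,0.7]
    - [3.3,0,0,0,0.2,0,0.7]
    - [3,0,0,0,0.2,0,0.7]
    - [0,0,2,0,0,0,0.7]
    - [0,0,4,0,0,0,0.7]
    - [0,0,4,0,0,0,0.7]
    - [0,0,4,0,0,0,0.7]
    - [0,0,4,0,0,0,0.7]
    - [0,0,0,0,0,0,0.7]

```text
clock: 42.5
eef_pos: [492.8, -281.4, 111.4]
tcp_rot: [-179.4, -0.9, 148.7]
ft_force: [-0.4, -0.3, -0.1]
opening: 0.703
```

```bash
python3 - <<'E'
from h import *
st();go([493,-282,42],[180,0,149.2],g=.7);tilt()
E
```

```text
{'clock': 42.5, 'eef_pos': [492.78, -281.45, 111.43], 'tcp_rot': [-179.42, -0.91, 148.71], 'joints': [63.4, 46.71, -55.1, 103.23, 45.98, 56.84, 47.34], 'ft_force': [-0.39, -0.3, -0.1], 'opening': 0.7}
[ 493. -281.  111.] [-179.4   -0.9  148.7] d [  0.2  -0.6 -69.4] rv [-0.6 -0.9 -0.5] n 2
[[-0.08, 0.02, 3.47, -0.29, -0.46, -0.24, 0.7], [-0.05, -0.0, 3.47, -0.29, -0.46, -0.24, 0.7]]
lever tilt from red -0.010365618765338121 98
```

Call:
drive_tool:
  steps:
    - [0,0,3,-0.3,-0.5,-0.2,0.7]
    - [0.1,-0.1,2.5,-0.3,-0.4,-0.2,0.7]
    - [0.1,-0.1,1,0,0,0,0.7]
    - [0,0,0.2,0,0,0,0.7]
    - [0,0,0,0,0,0,0.7]

```text
clock: 43.05
eef_pos: [500.0, -285.1, 57.1]
tcp_rot: [179.8, 1.2, 149.0]
ft_force: [-0.1, 0.9, -0.5]
opening: 0.699
```

```bash
python3 - <<'E'
from h import *
st();go([493,-282,41],[180,0,149.2],g=.7)
E
```

```text
{'clock': 43.05, 'eef_pos': [499.99, -285.12, 57.1], 'tcp_rot': [179.81, 1.15, 149.03], 'joints': [61.62, 50.55, -51.41, 104.69, 51.68, 50.23, 44.02], 'ft_force': [-0.09, 0.95, -0.45], 'opening': 0.7}
[ 500. -285.   57.] [179.8   1.2 149. ] d [ -7.    3.1 -16.1] rv [ 0.2  1.2 -0.2] n 1
[[0.79, -0.1, 1.59, 0.19, 1.15, -0.16, 0.7]]
```

Call:
drive_tool:
  steps:
    - [0.8,-0.1,1.0,0.2,1.1,-0.2,0.7]
    - [0.1,0,0.6,0,0,0,0.7]
    - [0.1,0,0,0,0,0,0.2]
    - [0,0,0,0,0,0,0.2]
    - [0,0,0,0,0,0,0.2]
    - [0,0,0,0,0,0,0.2]
    - [0,0,0,0,0,0,0.2]
    - [0,0,0,0,0,0,0.2]
  grip_force: 20

```text
clock: 43.85
eef_pos: [492.5, -281.4, 43.3]
tcp_rot: [-180.0, 0.2, 149.2]
ft_force: [-0.3, 0.1, -1.6]
opening: 0.451
```

```bash
python3 - <<'E'
from h import *
st()
E
```

```text
{'clock': 43.85, 'eef_pos': [492.55, -281.36, 43.26], 'tcp_rot': [-179.97, 0.22, 149.23], 'joints': [61.13, 51.48, -50.55, 105.27, 52.37, 49.81, 43.47], 'ft_force': [-0.27, 0.11, -1.56], 'opening': 0.45}
```

Call:
drive_tool:
  steps:
    - [0,0,-1.5,0,0,0,0.2]
    - [0,0,-3,0,0,0,0.2]
    - [0,0,-4,0,0,0,0.2]
    - [0,0,-4,0,0,0,0.2]
    - [0,0,-3,0,0,0,0.2]
    - [1,1.8,-1,0,0,0,0.2]
    - [2,3.5,0,0,0,0,0.2]
    - [2,3.5,0,0,0,0,0.2]
    - [2,3.5,0,0,0,0,0.2]
    - [2,3.5,0,0,0,0,0.2]

```text
clock: 44.85
eef_pos: [493.9, -93.3, 218.9]
tcp_rot: [-179.9, 0.2, 148.8]
ft_force: [0.9, 0.5, -1.2]
opening: 0.444
```

Call:
drive_tool:
  steps:
    - [2,3.5,0,0,0,0,0.2]
    - [2,3.5,0,0,0,0,0.2]
    - [2,3.5,0,0,0,0,0.2]
    - [2,3.5,0,0,0,0,0.2]
    - [1,1.8,0,0,0,0,0.2]
    - [0,0,0,0,0,0,0.2]

```text
clock: 45.45
eef_pos: [489.0, 109.2, 218.8]
tcp_rot: [-180.0, 0.0, 149.8]
ft_force: [0.0, -1.0, -1.5]
opening: 0.449
```

```bash
python3 - <<'E'
from h import *
st();go([498.4,164.5,185],[180,0,149.2],g=.2)
im,d=snap('side');print(tops(im,cloud('side',d)))
E
```

```text
{'clock': 45.45, 'eef_pos': [488.98, 109.21, 218.77], 'tcp_rot': [-179.99, 0.03, 149.81], 'joints': [31.21, 33.02, -64.55, 109.38, 34.64, 60.06, 11.58], 'ft_force': [0.03, -1.01, -1.49], 'opening': 0.45}
[489. 109. 219.] [-180.     0.   149.8] d [  9.4  55.3 -33.8] rv [-0.   0.   0.6] n 2
[[0.98, 2.63, 1.69, -0.0, 0.02, 0.3, 0.2], [1.0, 2.62, 1.69, -0.0, 0.02, 0.3, 0.2]]
[([393.5, -1979.4, 64.7], [275.4, -1979.5], 1256, [263.0, 9.0]), ([631.8, -75.1, 52.6], [631.0, -79.3], 71, [307.0, 226.0]), ([789.3, 172.3, 63.4], [788.6, 169.4], 98, [281.0, 287.0])]
```

Call:
drive_tool:
  steps:
    - [0.95,2.6,0,0,0,0.3,0.2]
    - [0.95,2.6,0.5,0,0,0.3,0.2]
    - [0,0,1.5,0,0,0,0.2]
    - [0,0,0.8,0,0,0,0.2]
    - [0,0,0,0,0,0,0.2]

```text
clock: 46.0
eef_pos: [497.6, 155.9, 187.2]
tcp_rot: [-179.5, 0.0, 148.7]
ft_force: [-0.6, 0.3, -1.3]
opening: 0.449
```

```bash
python3 - <<'E'
from h import *
st();go([498.4,164.5,171],[180,0,149.2],g=.2)
E
```

```text
{'clock': 46.0, 'eef_pos': [497.58, 155.94, 187.16], 'tcp_rot': [-179.49, 0.04, 148.71], 'joints': [22.22, 36.82, -60.55, 107.84, 37.93, 58.79, 3.86], 'ft_force': [-0.55, 0.27, -1.35], 'opening': 0.45}
[498. 156. 187.] [-179.5    0.   148.7] d [  0.8   8.6 -16.2] rv [-0.5  0.  -0.5] n 1
[[0.38, 0.79, 1.61, -0.51, 0.04, -0.49, 0.2]]
```

Call:
drive_tool:
  steps:
    - [0.4,0.75,0,-0.5,0,-0.5,0.2]
    - [0,0,0.3,0,0,0,0.2]
    - [0,0,0.3,0,0,0,0.2]

```text
clock: 46.3
eef_pos: [498.4, 161.9, 180.9]
tcp_rot: [-180.0, 0.1, 149.0]
ft_force: [0.3, 0.6, -0.6]
opening: 0.449
```

```bash
python3 - <<'E'
from h import *
st();go([498.4,164.5,171],[180,0,149.2],g=.2)
im,d=snap('side','s16.png');u,v=map(int,proj('side',[520,200,160]));cv2.imwrite('pics/p.png',cv2.resize(im[v-50:v+50,u-50:u+50,::-1],(600,600),interpolation=2))
E
```

```text
{'clock': 46.3, 'eef_pos': [498.43, 161.95, 180.9], 'tcp_rot': [-179.95, 0.08, 149.02], 'joints': [21.5, 37.39, -60.23, 108.04, 38.62, 57.86, 3.24], 'ft_force': [0.27, 0.6, -0.59], 'opening': 0.45}
[498. 162. 181.] [-1.80e+02  1.00e-01  1.49e+02] d [-0.   2.6 -9.9] rv [-0.1  0.1 -0.2] n 1
[[0.14, 0.22, 0.99, -0.05, 0.08, -0.18, 0.2]]
```

View pics/p.png

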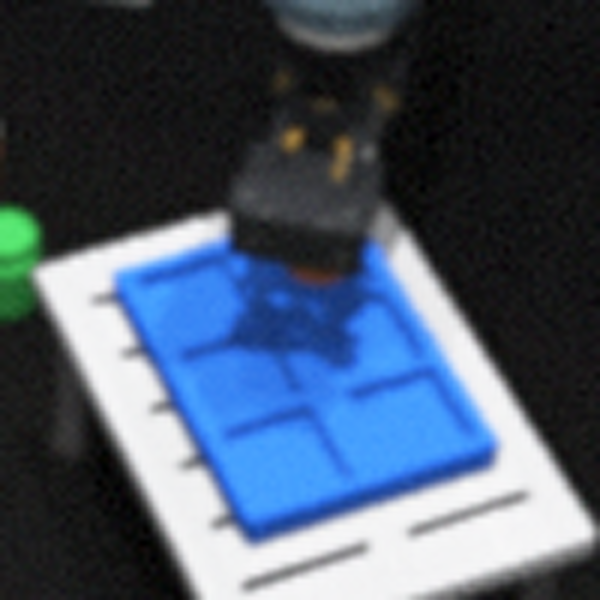

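Jar hovers over the front robot-side pocket (around crop pixel 320,275), as planned. Lowering.

Call:
drive_tool:
  steps:
    - [0.15,0.2,0.4,0,0,-0.2,0.2]
    - [0,0,0.3,0,0,0,0.2]
    - [0,0,0.25,0,0,0,0.2]
    - [0,0,0,0,0,0,0.2]

```text
clock: 46.75
eef_pos: [498.3, 164.4, 171.1]
tcp_rot: [-179.9, 0.1, 149.2]
ft_force: [-1.0, -0.5, 3.0]
opening: 0.45
```

```bash
python3 - <<'E'
from h import *
st();go([498.4,164.5,171],[180,0,149.2],g=.2)
E
```

```text
{'clock': 46.75, 'eef_pos': [498.31, 164.42, 171.13], 'tcp_rot': [-179.92, 0.12, 149.22], 'joints': [20.64, 38.15, -59.5, 108.36, 39.56, 57.03, 2.48], 'ft_force': [-1.03, -0.49, 3.05], 'opening': 0.45}
[498. 164. 171.] [-1.799e+02  1.000e-01  1.492e+02] d [ 0.1  0.1 -0.1] rv [-0.1  0.1  0. ] n 1
[[-0.0, 0.01, 0.01, -0.08, 0.12, 0.02, 0.2]]
```

Call:
drive_tool:
  steps:
    - [0,0,-0.1,0,0,0,0.65]
    - [0,0,0,0,0,0,0.65]
    - [0,0,0,0,0,0,0.65]
    - [0,0,0,0,0,0,0.65]
    - [0,0,-1.5,0,0,0,0.65]
    - [0,0,-3,0,0,0,0.65]
    - [0,0,-3,0,0,0,0.65]
    - [-2,-1.2,-1,0,0,0,0.65]
    - [-3.8,-2.2,0,0,0,-2.2,0.65]
    - [-3.8,-2.2,0,0,0,-2.2,0.65]

```text
clock: 47.75
eef_pos: [553.0, 74.2, 267.6]
tcp_rot: [179.8, 0.2, 154.6]
ft_force: [0.6, 0.0, -0.8]
opening: 0.651
```

Call:
drive_tool:
  steps:
    - [-3.6,-2.4,0,0,0,-2.2,0.65]
    - [-3.6,-2.6,0.5,0,0,-2.2,0.65]
    - [-3.4,-2.6,2,0,0,-2,0.65]
    - [-1.5,-1.2,3,0,0,0,0.65]
    - [0,0,3,0,0,0,0.65]
    - [0,0,0,0,0,0,0.65]

```text
clock: 48.35
eef_pos: [639.5, -67.5, 188.4]
tcp_rot: [179.7, 0.8, 160.6]
ft_force: [-1.2, -0.4, -0.7]
opening: 0.654
```

```bash
python3 - <<'E'
from h import *
st();im,d=snap('side');X=cloud('side',d);print(tops(im,X));im,d=snap('top','t17.png');print(tops(im,cloud('top',d)))
go([630.5,-77.5,90],[180,0,160],g=.65)
E
```

```text
{'clock': 48.35, 'eef_pos': [639.55, -67.49, 188.35], 'tcp_rot': [179.68, 0.78, 160.63], 'joints': [39.31, 47.42, -59.55, 90.41, 43.69, 67.04, 41.18], 'ft_force': [-1.15, -0.41, -0.73], 'opening': 0.65}
[([401.0, -1979.0, 66.1], [294.0, -1983.1], 1218, [263.0, 9.0]), ([631.5, -78.3, 54.5], [631.2, -78.3], 39, [307.0, 225.0]), ([790.5, 172.5, 63.0], [788.2, 170.2], 99, [281.0, 287.0])]
[([755.0, 134.1, 69.2], [760.6, 137.3], 32, [271.0, 178.0]), ([730.1, -531.6, 59.9], [730.5, -531.8], 25, [441.0, 187.0]), ([687.9, -659.5, 57.5], [689.7, -657.0], 16, [473.0, 198.0]), ([679.6, -581.1, 57.8], [679.9, -581.9], 22, [454.0, 200.0]), ([621.2, -78.3, 53.9], [623.7, -78.6], 20, [325.0, 213.0])]
[642. -66. 192.] [179.6   1.1 160.7] d [ -11.   -11.5 -102.4] rv [0.4 1.1 0.7] n 3
[[0.28, -0.51, 3.41, 0.15, 0.36, 0.24, 0.65], [0.26, -0.5, 3.41, 0.15, 0.36, 0.24, 0.65], [0.24, -0.49, 3.41, 0.15, 0.36, 0.24, 0.65]]
```

Call:
drive_tool:
  steps:
    - [0.5,-0.6,3,0.2,0.6,0.2,0.65]
    - [0.4,-0.5,3,0.1,0.4,0.2,0.65]
    - [0.3,-0.4,3,0.1,0.3,0.2,0.65]
    - [0,0,0.5,0,0,0,0.65]

```text
clock: 48.85
eef_pos: [631.9, -71.6, 107.4]
tcp_rot: [179.6, 0.6, 160.3]
ft_force: [1.6, -0.4, -0.5]
opening: 0.649
```

```bash
python3 - <<'E'
from h import *
st();go([630.5,-78,30],[180,0,160],g=.65)
E
```

```text
{'clock': 48.85, 'eef_pos': [631.94, -71.64, 107.35], 'tcp_rot': [179.59, 0.58, 160.32], 'joints': [38.2, 52.15, -55.62, 93.99, 48.51, 60.14, 37.86], 'ft_force': [1.64, -0.44, -0.54], 'opening': 0.65}
[632. -72. 107.] [179.6   0.6 160.3] d [ -1.4  -6.4 -77.4] rv [0.4 0.6 0.3] n 2
[[0.0, -0.35, 3.87, 0.21, 0.29, 0.16, 0.65], [-0.02, -0.34, 3.87, 0.21, 0.29, 0.16, 0.65]]
```

Call:
drive_tool:
  steps:
    - [0.1,-0.7,1.5,0.3,0.5,0.2,0.65]
    - [0.2,-0.2,2.5,0.2,0.3,0.1,0.65]
    - [0.2,-0.2,2,0.1,0.3,0,0.65]
    - [0.1,-0.1,0.9,0,0,0,0.65]
    - [0,0,0,0,0,0,0.65]

```text
clock: 49.35
eef_pos: [625.4, -79.6, 38.9]
tcp_rot: [-179.9, -0.2, 160.1]
ft_force: [0.3, 0.6, 0.0]
opening: 0.648
```

```bash
python3 - <<'E'
from h import *
st();go([630.5,-78,27],[180,0,160],g=.65)
E
```

```text
{'clock': 49.35, 'eef_pos': [625.43, -79.56, 38.85], 'tcp_rot': [-179.93, -0.2, 160.1], 'joints': [36.81, 56.88, -51.71, 95.0, 52.65, 55.8, 35.67], 'ft_force': [0.3, 0.64, 0.05], 'opening': 0.65}
[625. -80.  39.] [-179.9   -0.2  160.1] d [  5.1   1.6 -11.9] rv [-0.1 -0.2  0.1] n 1
[[-0.43, 0.32, 1.18, -0.07, -0.2, 0.1, 0.65]]
```

Correct, close, lift, and carry toward the capper while turning to yaw 149.

Call:
drive_tool:
  steps:
    - [-0.4,0.3,1.1,0,-0.2,0.1,0.65]
    - [0,0,0,0,0,0,0.2]
    - [0,0,0,0,0,0,0.2]
    - [0,0,0,0,0,0,0.2]
    - [0,0,0,0,0,0,0.2]
    - [0,0,0,0,0,0,0.2]
    - [0,0,0,0,0,0,0.2]
  grip_force: 20

```text
clock: 50.05
eef_pos: [632.0, -77.4, 28.7]
tcp_rot: [180.0, 0.2, 160.0]
ft_force: [0.1, -0.1, -0.8]
opening: 0.453
```

Call:
drive_tool:
  steps:
    - [0,0,-1.5,0,0,0,0.2]
    - [0,0,-3,0,0,0,0.2]
    - [0,0,-4,0,0,0,0.2]
    - [0,0,-4,0,0,0,0.2]
    - [0,0,-2,0,0,0,0.2]
    - [0,0,0,0,0,0,0.2]

```text
clock: 50.65
eef_pos: [631.2, -76.2, 183.5]
tcp_rot: [180.0, 0.2, 160.1]
ft_force: [0.2, 0.9, -0.4]
opening: 0.449
```

```bash
python3 - <<'E'
from h import *
st();go([490,-278,165],[180,0,149.2],g=.2)
E
```

```text
{'clock': 50.65, 'eef_pos': [631.17, -76.18, 183.55], 'tcp_rot': [179.96, 0.16, 160.11], 'joints': [40.21, 47.36, -59.32, 91.2, 43.49, 66.94, 41.28], 'ft_force': [0.22, 0.88, -0.42], 'opening': 0.45}
[631. -76. 184.] [180.    0.2 160.1] d [-141.2 -201.8  -18.5] rv [ 0.1  0.2 10.9] n 6
[[1.07, -3.96, 0.3, 0.01, 0.03, 1.82, 0.2], [0.94, -4.0, 0.3, 0.01, 0.03, 1.82, 0.2], [0.82, -4.02, 0.31, 0.01, 0.03, 1.82, 0.2], [0.69, -4.05, 0.31, 0.01, 0.03, 1.82, 0.2], [0.56, -4.07, 0.31, 0.01, 0.03, 1.82, 0.2], [0.43, -4.08, 0.31, 0.01, 0.03, 1.82, 0.2]]
```

Call:
drive_tool:
  steps:
    - [0.9,-3.4,0,0,0,1.5,0.2]
    - [0.9,-3.4,0,0,0,1.5,0.2]
    - [0.8,-3.5,0,0,0,1.5,0.2]
    - [0.7,-3.5,0,0,0,1.5,0.2]
    - [0.6,-3.5,0,0,0,1.5,0.2]
    - [0.5,-3.5,0,0,0,1.5,0.2]
    - [0.4,-3,0,0,0,1.5,0.2]
    - [0,0,2,0,0,0,0.2]
    - [0,0,3,0,0,0,0.2]
    - [0,0,0,0,0,0,0.2]

```text
clock: 51.65
eef_pos: [478.3, -280.1, 126.3]
tcp_rot: [180.0, -0.2, 149.2]
ft_force: [-0.6, 0.1, -0.8]
opening: 0.447
```

```bash
python3 - <<'E'
from h import *
st();go([493,-282,62],[180,0,149.2],g=.2)
E
```

```text
{'clock': 51.65, 'eef_pos': [478.28, -280.08, 126.31], 'tcp_rot': [179.98, -0.22, 149.2], 'joints': [66.09, 44.57, -56.81, 105.4, 44.93, 56.13, 48.63], 'ft_force': [-0.58, 0.12, -0.77], 'opening': 0.45}
[ 478. -280.  126.] [180.   -0.2 149.2] d [ 14.7  -1.9 -64.3] rv [ 0.  -0.2  0. ] n 2
[[-0.69, 0.29, 3.21, 0.01, -0.11, 0.0, 0.2], [-0.69, 0.29, 3.21, 0.01, -0.11, 0.0, 0.2]]
```

Call:
drive_tool:
  steps:
    - [-0.6,0.3,2,0,0,0,0.2]
    - [-0.4,0.2,2.2,0,0,0,0.2]
    - [0,0,1.6,0,0,0,0.2]
    - [0,0,0.2,0,0,0,0.2]

```text
clock: 52.05
eef_pos: [490.6, -279.7, 66.6]
tcp_rot: [179.9, -0.2, 149.3]
ft_force: [0.2, 0.4, -0.9]
opening: 0.449
```

```bash
python3 - <<'E'
from h import *
st();go([493,-282,53],[180,0,149.2],g=.2)
E
```

```text
{'clock': 52.05, 'eef_pos': [490.63, -279.75, 66.61], 'tcp_rot': [179.93, -0.17, 149.3], 'joints': [62.26, 49.72, -52.36, 105.09, 49.99, 51.89, 45.15], 'ft_force': [0.18, 0.35, -0.92], 'opening': 0.45}
[ 491. -280.   67.] [179.9  -0.2 149.3] d [  2.4  -2.3 -13.6] rv [ 0.1 -0.2  0.1] n 1
[[-0.32, -0.07, 1.36, 0.07, -0.17, 0.1, 0.2]]
```

Call:
drive_tool:
  steps:
    - [-0.3,-0.1,0.9,0,-0.2,0.1,0.2]
    - [0,0,0.4,0,0,0,0.2]
    - [0,0,0,0,0,0,0.2]

```text
clock: 52.35
eef_pos: [493.7, -282.1, 54.4]
tcp_rot: [179.9, 0.1, 149.2]
ft_force: [0.3, 0.5, -0.4]
opening: 0.443
```

```bash
python3 - <<'E'
from h import *
st();go([493,-282,43],[180,0,149.2],g=.2)
E
```

```text
{'clock': 52.35, 'eef_pos': [493.73, -282.12, 54.4], 'tcp_rot': [179.9, 0.14, 149.23], 'joints': [61.66, 50.76, -51.39, 104.9, 51.21, 50.81, 44.44], 'ft_force': [0.25, 0.48, -0.36], 'opening': 0.44}
[ 494. -282.   54.] [1.799e+02 1.000e-01 1.492e+02] d [ -0.7   0.1 -11.4] rv [0.1 0.1 0. ] n 1
[[0.07, -0.03, 1.14, 0.1, 0.14, 0.03, 0.2]]
```

Call:
drive_tool:
  steps:
    - [0.1,0,0.5,0,0.1,0,0.2]
    - [0.05,0,0.4,0,0,0,0.2]
    - [0,0,0.3,0,0,0,0.2]

```text
clock: 52.65
eef_pos: [493.1, -281.8, 43.0]
tcp_rot: [179.9, 0.2, 149.2]
ft_force: [-0.9, 0.0, -0.3]
opening: 0.451
```

Call:
drive_tool:
  steps:
    - [0,0,0,0,0,0,0.7]
    - [0,0,0,0,0,0,0.7]
    - [0,0,0,0,0,0,0.7]
    - [0,0,0,0,0,0,0.7]
    - [0,0,0,0,0,0,0.7]
    - [0,0,-2,0,0,0,0.7]
    - [0,0,-4,0,0,0,0.7]
    - [0,0,-4,0,0,0,0.7]
    - [0,0,-5,0,0,0,0.7]
    - [0,0,-5,0,0,0,0.7]

```text
clock: 53.65
eef_pos: [488.9, -280.5, 242.2]
tcp_rot: [179.9, -0.6, 149.3]
ft_force: [0.8, -0.5, 0.2]
opening: 0.698
```

Call:
drive_tool:
  steps:
    - [0,0,-3.5,0,0,0,0.7]
    - [0,0,-1,0,0,0,0.7]
    - [0,0,0,0,0,0,0.7]

```text
clock: 53.95
eef_pos: [492.0, -280.8, 295.7]
tcp_rot: [179.9, 0.0, 149.3]
ft_force: [0.2, 0.1, -1.1]
opening: 0.7
```

```bash
python3 - <<'E'
from h import *
st();im,d=snap('side');print(tops(im,cloud('side',d)));im,d=snap('top');print(tops(im,cloud('top',d)))
go([572,-329,296],[180,0,149.2],g=.7)
E
```

```text
{'clock': 53.95, 'eef_pos': [492.0, -280.79, 295.68], 'tcp_rot': [179.91, 0.05, 149.32], 'joints': [70.94, 34.54, -65.97, 95.51, 32.94, 71.92, 57.36], 'ft_force': [0.25, 0.07, -1.05], 'opening': 0.7}
[([394.7, -1978.9, 64.4], [281.2, -1980.6], 1227, [264.0, 9.0]), ([795.8, -581.0, 61.6], [795.4, -576.7], 16, [238.0, 151.0]), ([789.7, 173.4, 62.5], [788.4, 168.2], 100, [281.0, 287.0])]
[([754.7, 134.1, 69.6], [761.8, 137.4], 31, [271.0, 178.0]), ([729.2, -531.7, 60.5], [731.0, -530.4], 25, [441.0, 187.0]), ([687.9, -653.3, 58.5], [687.7, -656.9], 17, [473.0, 198.0]), ([679.6, -580.7, 57.5], [679.6, -584.0], 22, [454.0, 200.0]), ([498.4, -283.7, 67.1], [500.0, -282.8], 32, [379.0, 245.0])]
[ 491. -281.  294.] [ 1.799e+02 -1.000e-01  1.493e+02] d [ 80.9 -48.5   2.4] rv [ 0.1 -0.1  0.1] n 3
[[-3.14, -0.01, -0.09, 0.03, -0.05, 0.05, 0.7], [-3.14, -0.01, -0.08, 0.03, -0.05, 0.05, 0.7], [-3.14, -0.01, -0.08, 0.03, -0.05, 0.05, 0.7]]
```

Call:
drive_tool:
  steps:
    - [-3.1,0,0,0,0,0,0.7]
    - [-3.1,0,0,0,0,0,0.7]
    - [-2.8,0,0,0,0,0,0.7]
    - [-0.2,0,0,0,0,0,0.7]

```text
clock: 54.45
eef_pos: [568.1, -328.5, 283.1]
tcp_rot: [-179.8, -0.9, 149.4]
ft_force: [0.2, 0.4, 0.2]
opening: 0.702
```

```bash
python3 - <<'E'
from h import *
lev();go([572,-329,296],[180,0,149.2],g=.7)
E
```

```text
{'clock': 54.45, 'eef_pos': [568.14, -328.46, 283.1], 'tcp_rot': [-179.81, -0.92, 149.4], 'joints': [61.86, 43.2, -60.52, 81.58, 37.4, 77.8, 59.19], 'ft_force': [0.2, 0.36, 0.17], 'opening': 0.7}
front -1.1 up 208.1 r 208.1 ang -0.005 lat -1.6
[ 568. -328.  283.] [-179.8   -0.9  149.4] d [ 3.9 -0.5 12.9] rv [-0.2 -0.9  0.2] n 1
[[-0.34, 0.15, -1.3, -0.19, -0.92, 0.2, 0.7]]
```

Raise 13 mm, grip, then pull with a slight outward bias.

Call:
drive_tool:
  steps:
    - [-0.3,0.1,-1.2,-0.2,-0.9,0.2,0.7]
    - [0,0,-0.1,0,0,0,0.7]
    - [0,0,0,0,0,0,0.2]
    - [0,0,0,0,0,0,0.2]
    - [0,0,0,0,0,0,0.2]
    - [0,0,0,0,0,0,0.2]
    - [0,0,0,0,0,0,0.2]
  grip_force: 60

```text
clock: 55.15
eef_pos: [567.6, -328.3, 293.5]
tcp_rot: [-179.8, -0.3, 149.3]
ft_force: [0.4, -1.1, 0.5]
opening: 0.327
```

Call:
drive_tool:
  steps:
    - [2.0,0,0.1,0,0,0,0.2]
    - [2.0,0,0.3,0,0,0,0.2]
    - [2.0,0,0.5,0,0,0,0.2]
    - [1.9,0,0.65,0,0,0,0.2]
    - [1.9,0,0.8,0,0,0,0.2]
    - [0,0,0,0,0,0,0.2]

```text
clock: 55.75
eef_pos: [488.4, -281.5, 272.9]
tcp_rot: [-180.0, 1.0, 149.1]
ft_force: [6.5, -2.0, -5.1]
opening: 0.326
```

```bash
python3 - <<'E'
from h import *
lev()
E
```

```text
{'clock': 55.75, 'eef_pos': [488.39, -281.54, 272.85], 'tcp_rot': [-179.99, 1.04, 149.06], 'joints': [71.21, 34.99, -65.25, 98.24, 34.48, 68.35, 56.02], 'ft_force': [6.47, -2.0, -5.07], 'opening': 0.33}
front 91.4 up 197.9 r 217.9 ang 0.433 lat -2.1
```

Call:
drive_tool:
  steps:
    - [1.95,0,0.85,0,0,0,0.2]
    - [1.9,0,1.05,0,0,0,0.2]
    - [1.8,0,1.2,0,0,0,0.2]
    - [1.7,0,1.35,0,0,0,0.2]
    - [1.55,0,1.45,0,0,0,0.2]
    - [1.4,0,1.6,0,0,0,0.2]
    - [1.25,0,1.7,0,0,0,0.2]
    - [1.1,0,1.8,0,0,0,0.2]
    - [0,0,0,0,0,0,0.2]

```text
clock: 56.65
eef_pos: [397.2, -227.6, 165.4]
tcp_rot: [-180.0, 2.9, 148.8]
ft_force: [-2.9, -0.2, 7.7]
opening: 0.323
```

Call:
drive_tool:
  steps:
    - [1.0,0,1.85,0,0,0,0.2]
    - [0.85,0,1.9,0,0,0,0.2]
    - [0.65,0,1.95,0,0,0,0.2]
    - [0.4,0,1.8,0,0,0,0.2]
    - [0.2,0,1.2,0,0,0,0.2]
    - [0.1,0,0.8,0,0,0,0.2]

```text
clock: 57.25
eef_pos: [379.1, -217.1, 72.3]
tcp_rot: [-179.5, 3.1, 148.7]
ft_force: [-7.4, 2.3, 16.2]
opening: 0.314
```

```bash
python3 - <<'E'
from h import *
lev()
E
```

```text
{'clock': 57.25, 'eef_pos': [379.11, -217.05, 72.33], 'tcp_rot': [-179.52, 3.13, 148.68], 'joints': [65.49, 38.13, -51.81, 125.85, 54.04, 38.21, 33.57], 'ft_force': [-7.4, 2.32, 16.2], 'opening': 0.31}
front 218.3 up -2.7 r 218.3 ang 1.583 lat -2.7
```

Call:
drive_tool:
  steps:
    - [0,0,0.5,0,0,0,0.2]
    - [0,0,0.4,0,0,0,0.2]

```text
clock: 57.45
eef_pos: [379.2, -217.3, 65.4]
tcp_rot: [-179.1, 2.9, 148.7]
ft_force: [-19.2, 4.4, 60.4]
opening: 0.31
```

Call:
drive_tool:
  steps:
    - [0,0,-0.8,0,0,0,0.2]
    - [-0.05,0,-1,0,0.2,0,0.2]
    - [-0.05,0,-1,0,0.2,0,0.2]
    - [-0.1,0,-1,0,0.2,0,0.2]
    - [-0.15,0,-1,0,0.2,0,0.2]
    - [-0.2,0,-0.95,0,0.2,0,0.2]
    - [-0.25,0,-0.95,0,0.2,0,0.2]
    - [-0.3,0,-0.95,0,0.2,0,0.2]
    - [-0.3,0,-0.95,0,0.2,0,0.2]
    - [-0.35,0,-0.9,0,0.2,0,0.2]

```text
clock: 58.45
eef_pos: [401.6, -230.7, 172.8]
tcp_rot: [-178.6, 1.4, 148.5]
ft_force: [4.8, -6.5, -3.1]
opening: 0.31
```

```bash
python3 - <<'E'
from h import *
lev();tilt();im,d=snap('side');print([q for q in tops(im,cloud('side',d)) if q[0][1]<-200 and q[0][1]>-330])
im,d=snap('top');print([q for q in tops(im,cloud('top',d)) if q[0][1]<-200 and q[0][1]>-330])
E
```

```text
{'clock': 58.45, 'eef_pos': [401.61, -230.74, 172.76], 'tcp_rot': [-178.58, 1.43, 148.52], 'joints': [72.71, 32.1, -62.29, 117.78, 39.11, 52.05, 46.98], 'ft_force': [4.75, -6.48, -3.08], 'opening': 0.31}
front 192.0 up 97.8 r 215.4 ang 1.100 lat -2.9
lever tilt from red 1.047755438963399 146
[([496.4, -272.7, 62.6], [493.9, -274.6], 40, [327.0, 182.0])]
[([490.6, -269.7, 63.5], [492.4, -267.6], 20, [375.0, 247.0])]
```

Call:
drive_tool:
  steps:
    - [-0.4,0,-0.9,0,0.1,0,0.2]
    - [-0.45,0,-0.85,0,0.1,0,0.2]
    - [-0.5,0,-0.85,0,0.1,0,0.2]
    - [-0.55,0,-0.8,0,0.1,0,0.2]
    - [-0.6,0,-0.75,0,0.1,0,0.2]
    - [-0.6,0,-0.75,0,0.1,0,0.2]
    - [-0.65,0,-0.7,0,0.1,0,0.2]
    - [-0.7,0,-0.65,0,0.1,0,0.2]
    - [-0.75,0,-0.6,0,0.1,0,0.2]
    - [-0.75,0,-0.6,0,0,0,0.2]

```text
clock: 59.6
eef_pos: [463.2, -266.9, 250.5]
tcp_rot: [-179.3, 1.8, 148.4]
ft_force: [9.4, -4.5, -13.0]
opening: 0.309
```

```bash
python3 - <<'E'
from h import *
lev();tilt()
E
```

```text
{'clock': 59.6, 'eef_pos': [463.2, -266.89, 250.51], 'tcp_rot': [-179.33, 1.82, 148.38], 'joints': [72.42, 32.61, -64.57, 104.36, 34.46, 63.25, 53.92], 'ft_force': [9.43, -4.51, -13.0], 'opening': 0.31}
front 120.5 up 175.5 r 212.9 ang 0.602 lat -2.5
lever tilt from red 0.5974448721956868 116
```

Call:
drive_tool:
  steps:
    - [-0.8,0,-0.6,0,0.2,0,0.2]
    - [-0.8,0,-0.55,0,0.2,0,0.2]
    - [-0.8,0,-0.5,0,0.2,0,0.2]
    - [-0.85,0,-0.45,0,0.2,0,0.2]
    - [-0.85,0,-0.4,0,0,0,0.2]
    - [-0.85,0,-0.35,0,0,0,0.2]
    - [-0.9,0,-0.3,0,0,0,0.2]
    - [-0.9,0,-0.25,0,0,0,0.2]
    - [-0.8,0,-0.2,0,0,0,0.2]
    - [0,0,0,0,0,0,0.2]

```text
clock: 60.65
eef_pos: [530.5, -306.4, 282.1]
tcp_rot: [-179.8, 0.5, 148.5]
ft_force: [1.4, -1.8, -4.0]
opening: 0.307
```

```bash
python3 - <<'E'
from h import *
lev();tilt()
E
```

```text
{'clock': 60.65, 'eef_pos': [530.52, -306.41, 282.12], 'tcp_rot': [-179.81, 0.49, 148.49], 'joints': [65.96, 38.39, -61.78, 89.94, 35.35, 72.66, 57.17], 'ft_force': [1.39, -1.82, -3.95], 'opening': 0.31}
front 42.5 up 207.1 r 211.4 ang 0.202 lat -1.9
lever tilt from red 0.21418536840033614 87
```

Call:
drive_tool:
  steps:
    - [-0.9,0,-0.2,0,0,0,0.2]
    - [-0.9,0,-0.15,0,0,0,0.2]
    - [-0.9,0,-0.1,0,0,0,0.2]
    - [-0.8,0,-0.1,0,0,0,0.2]
    - [-0.7,0,0,0,0,0,0.2]
    - [-0.5,0,0,0,0,0,0.2]
    - [0,0,0,0,0,0,0.2]

```text
clock: 61.4
eef_pos: [565.7, -327.3, 286.0]
tcp_rot: [-179.6, -1.0, 148.7]
ft_force: [-6.1, 2.4, -4.1]
opening: 0.307
```

```bash
python3 - <<'E'
from h import *
lev();tilt()
E
```

```text
{'clock': 61.4, 'eef_pos': [565.66, -327.26, 286.05], 'tcp_rot': [-179.56, -0.95, 148.69], 'joints': [61.55, 42.35, -59.65, 81.83, 36.58, 77.63, 58.85], 'ft_force': [-6.12, 2.37, -4.06], 'opening': 0.31}
front 1.6 up 211.0 r 211.1 ang 0.008 lat -1.8
lever tilt from red -0.013928530749338643 90
```

Call:
drive_tool:
  steps:
    - [0,0,0,0,0,0,0.7]
    - [0,0,0,0,0,0,0.7]
    - [0,0,0,0,0,0,0.7]
    - [0,0,0,0,0,0,0.7]
    - [0,0,0,0,0,0,0.7]
    - [2.6,0,-0.2,-0.2,-0.3,-0.2,0.7]
    - [2.7,0,0,-0.2,-0.3,-0.2,0.7]
    - [2.6,0,0,0,-0.3,0,0.7]
    - [0,0,2,0,0,0,0.7]
    - [0,0,4,0,0,0,0.7]

```text
clock: 62.45
eef_pos: [504.9, -287.8, 238.1]
tcp_rot: [179.9, 1.3, 149.0]
ft_force: [0.8, -0.8, -0.9]
opening: 0.701
```

Call:
drive_tool:
  steps:
    - [0,0,4,0,0,0,0.7]
    - [0,0,4,0,0,0,0.7]
    - [0,0,3.2,0,0,0,0.7]
    - [0,0,0,0,0,0,0.7]

```text
clock: 62.85
eef_pos: [505.6, -289.5, 120.1]
tcp_rot: [180.0, 1.2, 148.9]
ft_force: [-0.4, -0.6, 0.2]
opening: 0.701
```

```bash
python3 - <<'E'
from h import *
st();tilt();go([493,-282,55],[180,0,149.2],g=.7)
E
```

```text
{'clock': 62.85, 'eef_pos': [505.65, -289.53, 120.07], 'tcp_rot': [179.97, 1.22, 148.93], 'joints': [63.32, 45.69, -54.45, 102.58, 45.51, 55.13, 48.57], 'ft_force': [-0.41, -0.6, 0.18], 'opening': 0.7}
lever tilt from red -0.014239119936242212 102
[ 507. -290.  122.] [179.9   1.4 148.9] d [-14.    7.8 -67.3] rv [ 0.1  1.4 -0.3] n 2
[[0.88, -0.03, 3.35, 0.03, 0.7, -0.13, 0.7], [0.84, -0.03, 3.36, 0.03, 0.7, -0.13, 0.7]]
```

Call:
drive_tool:
  steps:
    - [1.3,0,1.5,0,1,-0.2,0.7]
    - [0.3,0,2.5,0,0.5,-0.1,0.7]
    - [0.2,0,2,0,0.2,0,0.7]
    - [0,0,0,0,0,0,0.7]

```text
clock: 63.3
eef_pos: [494.3, -281.1, 65.0]
tcp_rot: [179.9, 0.1, 149.2]
ft_force: [-0.8, 0.5, -0.8]
opening: 0.7
```

```bash
python3 - <<'E'
from h import *
st();go([493,-282,42],[180,0,149.2],g=.7)
E
```

```text
{'clock': 63.3, 'eef_pos': [494.33, -281.14, 64.97], 'tcp_rot': [179.9, 0.06, 149.2], 'joints': [61.37, 49.42, -51.09, 104.75, 49.3, 51.07, 45.6], 'ft_force': [-0.78, 0.49, -0.81], 'opening': 0.7}
[ 494. -281.   65.] [1.799e+02 1.000e-01 1.492e+02] d [ -1.3  -0.9 -23. ] rv [0.1 0.1 0. ] n 1
[[0.07, -0.15, 2.3, 0.1, 0.06, 0.0, 0.7]]
```

Call:
drive_tool:
  steps:
    - [0.1,-0.1,1.6,0.1,0,0,0.7]
    - [0.1,0,0.6,0,0,0,0.7]
    - [0.1,0,0,0,0,0,0.2]
    - [0,0,0,0,0,0,0.2]
    - [0,0,0,0,0,0,0.2]
    - [0,0,0,0,0,0,0.2]
    - [0,0,0,0,0,0,0.2]
    - [0,0,0,0,0,0,0.2]
  grip_force: 20

```text
clock: 64.1
eef_pos: [493.0, -281.2, 44.5]
tcp_rot: [180.0, 0.3, 149.2]
ft_force: [-0.0, -1.1, -0.8]
opening: 0.448
```

Call:
drive_tool:
  steps:
    - [0,0,-1.5,0,0,0,0.2]
    - [0,0,-3,0,0,0,0.2]
    - [0,0,-4,0,0,0,0.2]
    - [0,0,-4,0,0,0,0.2]
    - [0,0,-3,0,0,0,0.2]
    - [0.7,1.9,-1,0,0,0,0.2]
    - [1.3,3.7,0,0,0,0,0.2]
    - [1.3,3.7,0,0,0,0,0.2]
    - [1.3,3.7,0,0,0,0,0.2]
    - [1.3,3.7,0,0,0,0,0.2]

```text
clock: 65.1
eef_pos: [526.4, -101.8, 220.5]
tcp_rot: [-180.0, 0.4, 148.7]
ft_force: [-0.2, -0.4, -0.3]
opening: 0.449
```

Call:
drive_tool:
  steps:
    - [1.3,3.7,0,0,0,0,0.2]
    - [1.3,3.7,0,0,0,0,0.2]
    - [1.3,3.7,0,0,0,0,0.2]
    - [1.3,3.7,0,0,0,0,0.2]
    - [0.7,2,0,0,0,0,0.2]
    - [0,0,0,0,0,0,0.2]

```text
clock: 65.7
eef_pos: [557.0, 95.4, 220.7]
tcp_rot: [179.9, 0.1, 149.7]
ft_force: [-0.3, -0.1, -0.8]
opening: 0.449
```

```bash
python3 - <<'E'
from h import *
st();go([568.2,169.9,190],[180,0,149.2],g=.2)
E
```

```text
{'clock': 65.7, 'eef_pos': [556.98, 95.44, 220.66], 'tcp_rot': [179.87, 0.08, 149.74], 'joints': [28.34, 37.77, -60.55, 100.39, 36.46, 63.83, 15.67], 'ft_force': [-0.28, -0.06, -0.76], 'opening': 0.45}
[557.  95. 221.] [1.799e+02 1.000e-01 1.497e+02] d [ 11.2  74.5 -30.7] rv [0.1 0.1 0.5] n 2
[[1.39, 3.49, 1.54, 0.07, 0.04, 0.27, 0.2], [1.41, 3.49, 1.54, 0.07, 0.04, 0.27, 0.2]]
```

Call:
drive_tool:
  steps:
    - [1.4,3.5,0,0,0,0.3,0.2]
    - [1.4,3.5,0.3,0,0,0.2,0.2]
    - [0,0,1.4,0,0,0,0.2]
    - [0,0,1,0,0,0,0.2]
    - [0,0,0,0,0,0,0.2]

```text
clock: 66.2
eef_pos: [565.3, 169.5, 191.0]
tcp_rot: [-179.8, 0.0, 149.2]
ft_force: [-0.3, 0.2, -1.4]
opening: 0.445
```

```bash
python3 - <<'E'
from h import *
st();go([568.2,169.9,188],[180,0,149.2],g=.2)
E
```

```text
{'clock': 66.2, 'eef_pos': [565.29, 169.54, 191.0], 'tcp_rot': [-179.82, 0.01, 149.2], 'joints': [18.05, 41.62, -57.51, 97.84, 39.04, 63.09, 7.41], 'ft_force': [-0.26, 0.19, -1.45], 'opening': 0.45}
[565. 170. 191.] [-179.8    0.   149.2] d [ 2.9  0.4 -3. ] rv [-0.2  0.  -0. ] n 1
[[-0.23, 0.18, 0.3, -0.18, 0.01, -0.0, 0.2]]
```

Aligned; lower into the pocket.

Call:
drive_tool:
  steps:
    - [-0.2,0.15,0.6,-0.2,0,0,0.2]
    - [0,0,0.5,0,0,0,0.2]
    - [0,0,0.4,0,0,0,0.2]
    - [0,0,0.2,0,0,0,0.2]
    - [0,0,0,0,0,0,0.2]

```text
clock: 66.7
eef_pos: [568.5, 164.6, 172.4]
tcp_rot: [-179.9, 0.0, 148.8]
ft_force: [-0.6, -0.5, -1.1]
opening: 0.445
```

Call:
drive_tool:
  steps:
    - [0.15,0.25,0.1,0,0,-0.2,0.2]
    - [0,0,0.1,0,0,0,0.2]

```text
clock: 66.9
eef_pos: [569.0, 166.8, 171.7]
tcp_rot: [-179.8, 0.2, 149.0]
ft_force: [-4.3, -2.7, 11.0]
opening: 0.448
```

Call:
drive_tool:
  steps:
    - [0,0,0,0,0,0,0.65]
    - [0,0,0,0,0,0,0.65]
    - [0,0,0,0,0,0,0.65]
    - [0,0,0,0,0,0,0.65]
    - [0,0,-1.5,0,0,0,0.65]
    - [0,0,-3,0,0,0,0.65]
    - [0,0,-4,0,0,0,0.65]
    - [-2,-3,-3,0,0,0,0.65]
    - [-2,-4,0,0,0,0,0.65]
    - [-2,-4,0,0,0,0,0.65]

```text
clock: 67.9
eef_pos: [563.8, 49.7, 298.4]
tcp_rot: [179.7, 0.2, 150.0]
ft_force: [0.9, -0.8, -0.3]
opening: 0.651
```

Call:
drive_tool:
  steps:
    - [-2,-4,0,0,0,0,0.65]
    - [-2,-4,0,0,0,0,0.65]
    - [0,0,0,0,0,0,0.65]

```text
clock: 68.2
eef_pos: [558.5, -49.7, 301.6]
tcp_rot: [179.8, 0.5, 149.5]
ft_force: [-0.0, -0.8, -0.5]
opening: 0.651
```

```bash
python3 - <<'E'
from h import *
st();tilt()
for n in('top','side'):
    im,X=rack(n,n+'20.png')
    i=im.astype(int);m=(i.min(2)>150)&(X[...,2]>170)&(X[...,2]<215)&(X[...,1]>60)&(X[...,0]<700)
    k,l,s,c=cv2.connectedComponentsWithStats(m.astype(np.uint8))
    for j in range(1,k):
        if s[j,4]>15:print(n,np.round(np.median(X[l==j],0),1),s[j,4])
a=cv2.resize(cv2.imread('pics/top20.png')[130:310,170:420],(750,540),interpolation=2);cv2.imwrite('pics/q.png',a)
u,v=map(int,proj('side',[530,210,160]));cv2.imwrite('pics/r.png',cv2.resize(cv2.imread('pics/side20.png')[v-60:v+50,u-65:u+65],(709,600),interpolation=2))
E
```

```text
{'clock': 68.2, 'eef_pos': [558.52, -49.68, 301.64], 'tcp_rot': [179.8, 0.49, 149.48], 'joints': [46.42, 32.49, -64.93, 96.34, 31.19, 70.94, 34.0], 'ft_force': [-0.03, -0.75, -0.47], 'opening': 0.65}
lever tilt from red -0.009913587893259915 100
(array([527.9, 223.1]), array([138.5, 179.4]), 4.1, [[452.0, 308.0], [465.0, 129.0], [603.0, 139.0], [591.0, 318.0]]) 150.99622703947347
top [583.4 485.5 180.5] 81
top [567.2 166.9 189.9] 95
top [495.7 164.3 191.5] 94
(array([530.3, 223.3]), array([142.9, 188.8]), 4.3, [[452.0, 312.0], [466.0, 124.0], [609.0, 134.0], [595.0, 323.0]]) 150.20166251670085
side [499.6 167.9 190.5] 95
side [570.7 170.3 189.7] 99
side [589.8 497.6 174.4] 120
```

View pics/q.png

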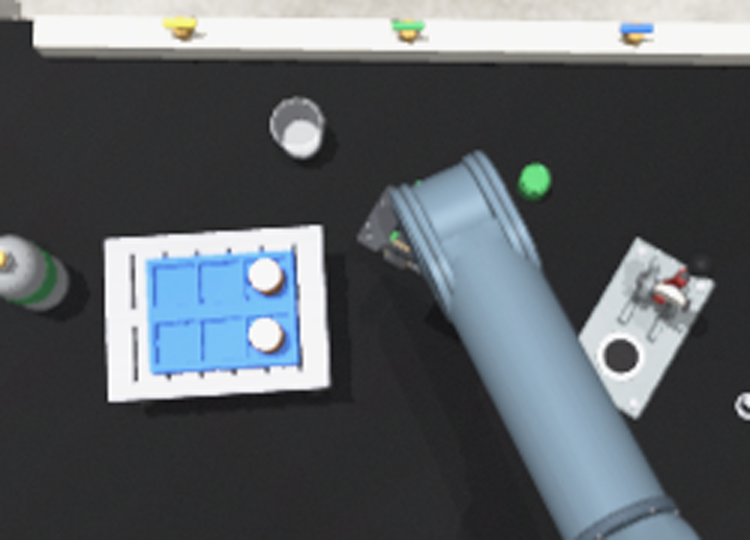

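View pics/r.png

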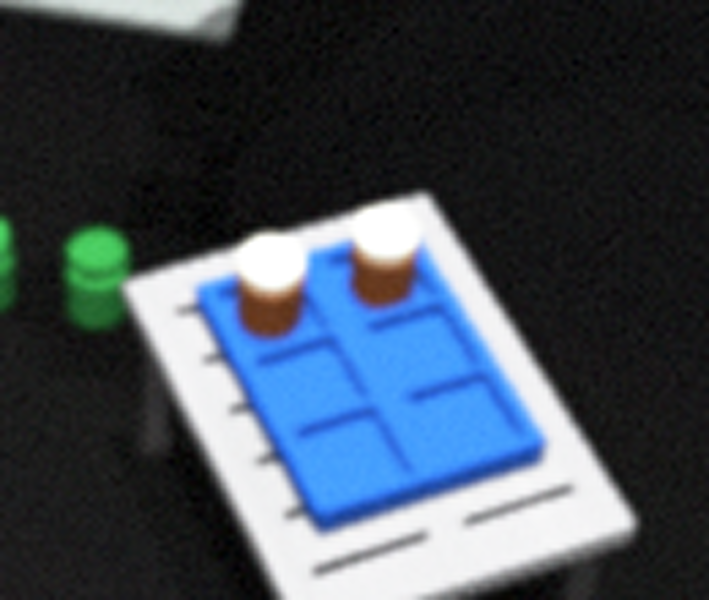

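```bash
python3 -c "
from plant import ctrl
print(ctrl.close_job())"
```

```text
the job is handed in; nothing more can be done
None
```

I turned the rack over, capped both amber jars and stood them in it, then handed the job in at about 68 s of the 210 s. Only two amber jars were in the scene; the look-alikes are green and were left alone.

**Rack:** I pushed it out over the shelf's front, gripped the overhanging edge and rolled it 180° in the air. I then laid it back pockets up and pushed it fully onto the shelf. The last pictures show it within the shelf on all sides; its corners are about 22 mm or more from the shelf's edges.

**Jars:** Each stood in the nest and had its cap pressed on with the lever. I let the lever back up while holding the knob, then stood the jar in a front pocket. The cap tops in the rack read about 190–191 mm, where a cap fully home should read 192 mm. Both jars stand upright.

**Last checks:** The lever reads upright (within about 0.01 rad), and the robot is clear of everything. The gas cylinder, beaker and wrench were never touched, though I did not measure them again at the end.

**Not as clean as I wanted:**
- The knob slipped about 10 mm in the fingers on the first lever stroke. It was still held all the way back to rest.
- On the second press the lever ran firmly against its stop, with about 60 N at the wrist.

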